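# Snap the bearing mandrel into the spinner's spring clips

### The job

Lift the bearing mandrel out of its upright stand and lay it in the sloped cradle, resting on its foot plate, and let go of it there. Then take it again across its blue sleeve, turn it level and press it down between the two spring clips on top of the cream spinner until it is fully home in the saddles and both clips have snapped shut over its ends; either end may go either way. Do not knock the other things on the table about.

Things in the scene. Friction and masses are not known exactly. Their poses are not given: they have to be found in the camera images.
- mandrel: Loose rod of steel bearings, 180 mm long, about 0.2 kg, round and alike at both ends. Origin mid-length on its axis; z runs along the rod. Blue sleeve 30 mm in diameter for z -24 to +24 mm; steel bearings 22 mm in diameter from there to 80 mm either way; the last 10 mm at each end is a cone narrowing to a flat tip 10 mm in diameter. Starts upright in the stand, z up.
- stand: Fixed grey block 90 x 90 x 45 mm high, origin under its centre on the table; upright blind hole 25 mm in diameter in its middle, 37 mm deep (floor 8 mm above the table). The mandrel stands in it, its middle 98 mm and its top tip 188 mm above the table.
- cradle: Fixed sloped cradle, origin under its green base plate (100 x 170 x 12 mm), uphill towards its +y. In the frame of point cradle_mid (mm): two black V saddles 8 long at y = +37 and -60, sides at 45 degrees, 44 wide, reaching 3 above the axis; a 20 wide bar along y with its top at z = -30; a foot plate 34 wide at y = -90, z -37 to +13, on which the lower tip rests.
- cradle_mid (a point): Where the mandrel's middle lies when at rest in the cradle, 105 mm above the table. Its y axis is the mandrel's axis there and points uphill, 45 degrees above level; x is level; z is the slope's upward normal. Saddles open along z. Fingers have room round the sleeve between the saddles, and round the upper bearings beyond y = +45 mm.
- spinner: Fixed cream box 150 (x) by 250 (y) by 60 mm high, origin under its centre on the table. On top are two black V saddles (44 mm wide, sides at 45 degrees) at y = +62 and -62 mm, and two steel spring clips standing at y = +96.5 and -96.5 mm, 26 mm wide (x), 74 mm tall.
- clip_mid (a point): Where the mandrel's middle lies when home, 100 mm above the table, 40 mm above the spinner's flat top; y is the mandrel's axis there (level), z up. Clip lips 12 mm above this point stand 172 mm apart when shut; above them lead-ins slant outward to about 195 mm apart at 34 mm above. Pressing the level mandrel down takes about 12 N and spreads each clip about 4 mm before both snap shut.
- clip_left (a joint): Spring clip at the +y end of point clip_mid: hinge at its foot on the spinner top, 0 = shut, grows as it is spread outward (rad; 0.08 lets the mandrel's end pass). The spring shuts it.
- clip_right (a joint): The same at the -y end.
- puller: Bystander: loose red bearing puller with a cross handle, 122 mm long, 90 mm wide, 26 mm high, lying along its x axis.
- skate_tool: Bystander: loose yellow T-shaped skate tool, 125 mm long, 80 mm wide, 12 mm high, flat on the table.
- jar: Bystander: loose brown glass jar with a tin lid, 72 mm in diameter, 100 mm high; origin under its centre.
- skate_wheel: Bystander: loose orange skate wheel lying flat, 62 mm in diameter, 32 mm high.
- brush: Bystander: loose brush, 160 mm long, lying flat.
- oil_bottle: Bystander: loose white bottle with a black cap, 48 mm in diameter, 110 mm high.
Not all that is in view belongs to the job. What is meant by the mandrel is not green, purple or yellow, and is the smaller of those in its own colour.

How it is judged:
On the way:
1. the mandrel lies in the sloped cradle on its foot plate, let go of (distance between mandrel and cradle_mid below 0.01 m and angle between the z axis of mandrel and the y axis of cradle_mid, either way round below 0.1 rad and contact force between the fingers and mandrel below 0.1 N and linear speed of mandrel below 0.03 m/s), for 0.2 s.
At the end, for the whole second after the job is handed in: The mandrel rests level in the spinner's saddles: its middle within 4 mm across, 7 mm along and +3/-4 mm in height of site clip_mid, its axis within 0.05 rad of that site's y axis, both clips back within 0.03 rad of shut, and it is at rest (under 0.02 m/s) (x of mandrel in the frame of clip_mid between -0.004 and 0.004 m and y of mandrel in the frame of clip_mid between -0.007 and 0.007 m and z of mandrel in the frame of clip_mid between -0.004 and 0.003 m and angle between the z axis of mandrel and the y axis of clip_mid, either way round below 0.05 rad and value of joint each of clip_left, clip_right below 0.03 rad and linear speed of mandrel below 0.02 m/s); the robot touches nothing.
It fails at once if a bystander was moved by more than 40 mm (distance of any of puller, skate_tool, jar, skate_wheel, brush, oil_bottle from where it was at the start of the episode above 0.04 m).
It fails at once if the jar or the bottle was tipped over (angle between any of jar, oil_bottle's own z axis and vertical above 0.5 rad).
It also fails if it takes over 64 s, if anything falls off the work surface, if the arm or the gripper's body presses on something with over 40 N, if the wrist force passes 120 N, or if a joint passes its speed limit or range.

### The arm

A 7-joint arm with a two-finger parallel gripper is mounted at the origin on the work surface. World frame = base frame: x ahead of the robot, y to its left, z up, the work surface at z = 0. Lengths are in m, angles in rad, forces in N, time in s.
With the tool pointing down it reaches from about 0.425 to 0.875 m from the base axis. Payload 9.9 kg.
Tool frame: the origin (TCP) lies midway between the tips of the shut fingers; the grasp point (between the pads) lies 19 mm behind it (bot.tcp_to_grasp is the z of the grasp point in the tool frame, in m); z points along the fingers, y is the direction in which the jaws open and shut (so a half turn about z gives the same grasp; the last joint's range is limited). The gripper opens to 85 mm and grips with 20 to 120 N. Pads are 22 mm wide; open, the fingers measure 114 mm over their backs; the gripper's body (76 mm by 85 mm) begins 54 mm behind the grasp point. The pads swing forward as they close: fully open they stand 13 mm farther back than shut.
Start: joints at [1.26, 0.576, 0.025, 1.437, -0.015, 1.129, -0.057], TCP at [0.152, -0.658, 0.231] pointing down, gripper open.
Joint ranges: [-2.76, 2.76], [-0.34, 2.15], [-1.52, 1.57], [0.19, 2.46], [-1.09, 4.23], [0.17, 1.99], [-2.82, 2.82]. Speed limits (rad/s): [2.22, 2.22, 3.01, 3.01, 3.14, 3.14, 3.14].

### API

Orientations are given as [roll, pitch, yaw] about the fixed x, y, z axes, in that order (R = Rz(yaw) Ry(pitch) Rx(roll)).
In Python, from bench import bot gives the robot as it stands.
- The arm moves only by the tool apply_moves, never from a script. Its argument "increments" is a list of rows, each an object with "dp": the shift along the world's x, y, z in m, a list of three; "rotation": the turn, a rotation vector about the world's x, y, z in rad, a list of three; "hand": the finger opening in m, from 0 to 0.0854. In form: [{"dp": [x, y, z], "rotation": [rx, ry, rz], "hand": hand}, ...]. A call has 1 to 10 rows; each row shifts and turns the pose as measured when the row begins; what a row does not reach is not made up. A row lasts 1/12 s, in which the tool goes at most 41.7 mm and 7.16 degrees, less where a joint would pass 70% of its speed; a pose out of reach is approached as far as the arm can. A call is refused whole if a number of a shift passes 0.0417 or a number of a turn 0.125, either way. A call with a gripper value outside its range is refused whole. The fingers move at their own pace and stop on an object; "grip_force" is the grip in N (left out, the last holds). Time passes only in rows, so rows that do not move let the fingers close. It gives the time, the measured TCP pose, the force and the opening at its end, in the units of the state.
- bot.observe(): the state, without advancing time (a new reading comes with each control period).
- bot.camera(name): name is "scene" or "top" or "wrist"; returns (picture, depth): 384x512x3 uint8, red, green, blue; 384x512 float32, m along the optical axis (not along the pixel's ray), 0 where there is no reading.
- bot.camera_params(name): a dict with "intrinsics" (3x3 intrinsics, pixels), "rvec" (rotation vector, rad) and "tvec" (3), from world to camera coordinates, as OpenCV has them; the wrist camera has in their place "tool_from_camera" (4x4, takes a point from camera to tool coordinates, whose origin is the TCP and whose axes are the flange's). Camera axes: x right, y down, z forward; pixel columns grow to the right and rows downward; lengths in m; the calibration is good to about 2 mm. A picture is of the moment at which its call begins: read the wrist's pose just before it. camera_params takes no time and is no camera call.
- bot.close_job(): hands the job in, once; it reports no verdict.
The state is a dict: "t": time; "joints": joint angles; "joint_vel": joint speeds; "joint_efforts": joint torques, N m; "position": TCP position; "eef_rot": TCP orientation; "ft_force": force on the tool from outside, world axes, zero at the start; "moment": the same for the moment, N m; "grip_width": finger opening in m.
Only numpy, scipy, OpenCV 4.12 (cv2) and the standard library are available. Lean on these libraries where they do the work, as an engineer would, in place of code of your own. Each camera call takes 0.05 s, during which the arm holds its last target.

## Working session

There is one attempt and no reset: what is moved stays moved. The work goes in short steps, Python scripts to look and compute and a tool call to move; the robot and the scene stay as the last step left them, time stands still between calls to the robot, and variables do not carry over. Pictures are saved under pics/ and viewed, and the job is handed in when it is done.

Besides the shell and the picture viewer there is one more tool, called by a JSON object that holds its "name" and its "arguments". apply_moves: Moves the arm, as the interface text tells. Its arguments: {"type":"object","properties":{"increments":{"type":"array"},"grip_force":{"type":"number"}},"required":["increments"]}

```bash
ls; mkdir -p pics; cat > h.py <<'E'
import numpy as np, cv2, json
from bench import bot
from scipy.spatial.transform import Rotation as R
def cam(name):
    s=bot.observe(); p=bot.camera_params(name); im,d=bot.camera(name)
    return s,p,im,d
def save(name,out):
    s,p,im,d=cam(name); cv2.imwrite(f'pics/{out}.png',im[:,:,::-1]); 
    np.savez(f'pics/{out}.npz',im=im,d=d,K=p['intrinsics'],T=Tw(s,p))
    return s
def toolT(s):
    T=np.eye(4); T[:3,:3]=R.from_euler('xyz',s['eef_rot']).as_matrix(); T[:3,3]=s['position']; return T
def Tw(s,p):
    if 'rvec' in p:
        M=np.eye(4); M[:3,:3]=cv2.Rodrigues(np.array(p['rvec'],float))[0]; M[:3,3]=np.ravel(p['tvec']); return np.linalg.inv(M)
    return toolT(s)@np.array(p['tool_from_camera'])
def cloud(f):
    z=np.load(f'pics/{f}.npz'); d=z['d']; K=z['K']; v,u=np.mgrid[:d.shape[0],:d.shape[1]]
    P=np.stack([(u-K[0,2])/K[0,0]*d,(v-K[1,2])/K[1,1]*d,d],-1)@z['T'][:3,:3].T+z['T'][:3,3]
    P[d==0]=np.nan
    return z['im'],P
def proj(f,pts):
    z=np.load(f'pics/{f}.npz'); M=np.linalg.inv(z['T']); q=np.atleast_2d(pts)@M[:3,:3].T+M[:3,3]; q=q@z['K'].T; return q[:,:2]/q[:,2:]
def crop(f,u0,v0,u1,v1,k,out):
    im=cv2.imread(f'pics/{f}.png')[v0:v1,u0:u1]; cv2.imwrite(f'pics/{out}.png',cv2.resize(im,None,fx=k,fy=k,interpolation=cv2.INTER_CUBIC))
E
python3 - <<'E'
from h import *
print(bot.observe()); print(bot.tcp_to_grasp)
save('top','t0'); save('scene','s0')
for n in('top','scene','wrist'): print(bot.camera_params(n))
E
```

```text
pics
{'t': 0.0, 'joints': array([ 1.26016688,  0.57651997,  0.02481554,  1.43788674, -0.01500331,
        1.12898524, -0.05649658]), 'joint_vel': array([ 0.00015551, -0.00027899, -0.00068412, -0.00061039, -0.00012586,
        0.00082968,  0.0006835 ]), 'joint_efforts': array([ 1.94491520e-03, -7.65751076e+01,  2.25109398e+00, -2.85965073e+01,
        1.52938510e-02,  1.20819468e-02,  7.31906789e-05]), 'position': array([ 0.15172587, -0.65727792,  0.23045767]), 'eef_rot': array([-3.13997864e+00,  6.52569759e-05,  2.26889832e-01]), 'ft_force': array([0.19677286, 0.82854164, 0.55071606]), 'moment': array([-0.00976928,  0.0150827 ,  0.00958364]), 'grip_width': 0.08522751823394323}
-0.0187
{'intrinsics': array([[419.12804181,   0.        , 244.86789927],
       [  0.        , 419.12804181, 188.6486855 ],
       [  0.        ,   0.        ,   1.        ]]), 'rvec': array([ 2.18959063, -2.13583042,  0.16720239]), 'tvec': array([-0.03709443,  0.57162887,  1.35712465])}
{'intrinsics': array([[356.4956442 ,   0.        , 252.67381613],
       [  0.        , 356.4956442 , 195.00478361],
       [  0.        ,   0.        ,   1.        ]]), 'rvec': array([ 2.23566345,  0.59147439, -0.27283806]), 'tvec': array([-0.50020287, -0.11711977,  1.40830337])}
{'intrinsics': array([[291.40558552,   0.        , 257.42638698],
       [  0.        , 291.40558552, 190.13811961],
       [  0.        ,   0.        ,   1.        ]]), 'tool_from_camera': array([[ 1.26111913e-05, -9.58009521e-01, -2.86736390e-01,
         7.32400189e-02],
       [ 9.99999478e-01,  3.04901719e-04, -9.74719550e-04,
        -3.97916102e-04],
       [ 1.02121703e-03, -2.86736228e-01,  9.58009025e-01,
        -1.42937344e-01],
       [ 0.00000000e+00,  0.00000000e+00,  0.00000000e+00,
         1.00000000e+00]])}
```

View pics/t0.png

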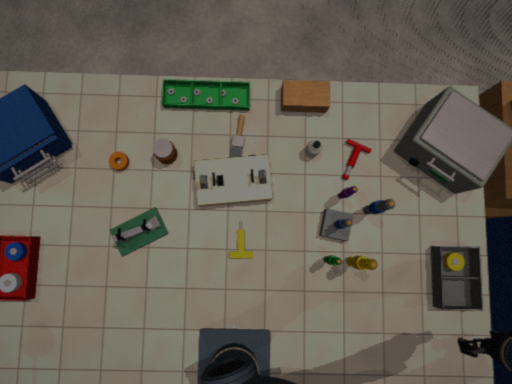

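View pics/s0.png

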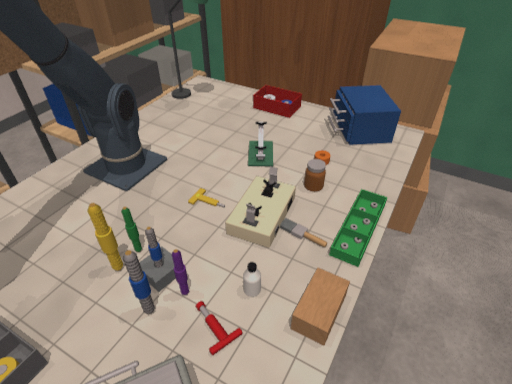

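```bash
python3 - <<'E'
from h import *
crop('t0',300,130,420,280,5,'c1'); crop('t0',90,130,290,270,4,'c2'); 
im,P=cloud('t0')
for u,v in [(120,160),(165,150),(314,147),(355,155),(240,245),(238,145),(345,223),(347,192),(380,207),(333,260),(362,263),(326,225),(230,170)]:
    print(u,v,P[v,u].round(3))
E
```

```text
120 160 [0.665 0.407 0.001]
165 150 [0.683 0.237 0.099]
314 147 [ 0.707 -0.243  0.096]
355 155 [ 0.7   -0.397  0.024]
240 245 [ 0.386 -0.012  0.012]
238 145 [0.724 0.004 0.021]
345 223 [ 0.458 -0.32   0.181]
347 192 [ 0.557 -0.339  0.136]
380 207 [ 0.508 -0.425  0.183]
333 260 [ 0.348 -0.288  0.162]
362 263 [ 0.343 -0.362  0.204]
326 225 [ 0.458 -0.291  0.052]
230 170 [0.63  0.028 0.06 ]
```

View pics/c1.png

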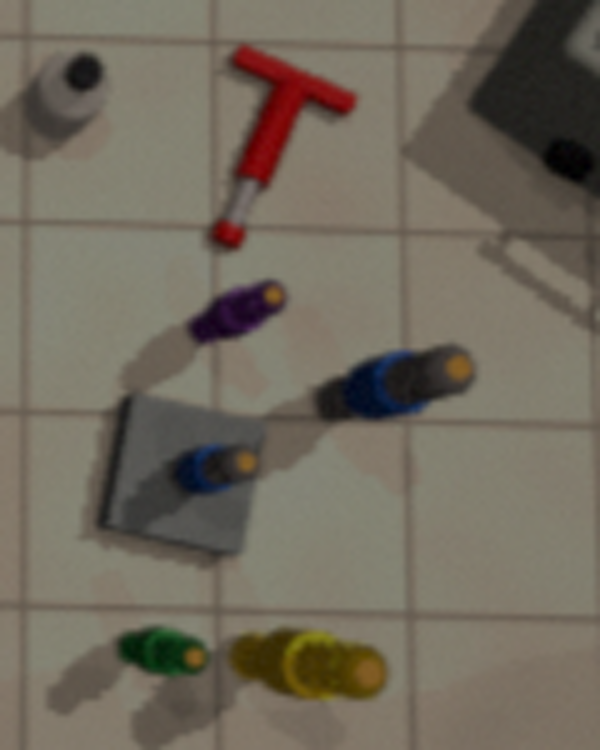

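View pics/c2.png

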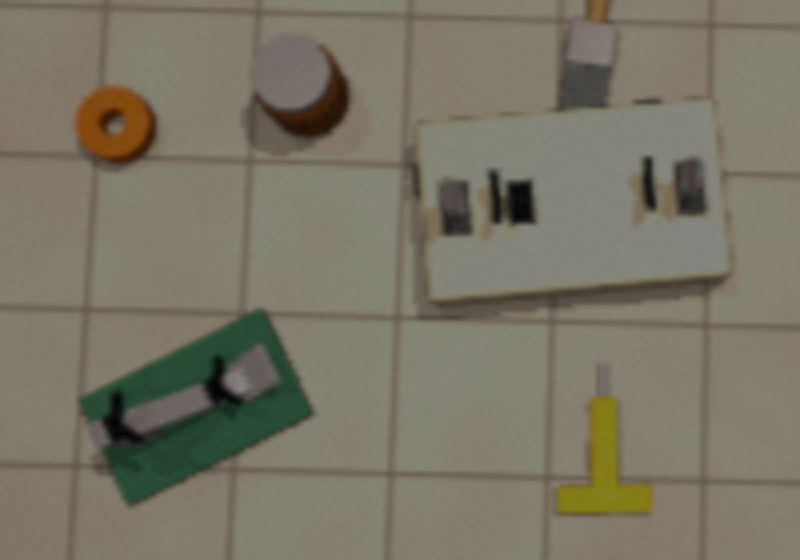

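```bash
python3 - <<'E'
from h import *
im,P=cloud('t0')
hsv=cv2.cvtColor(im,cv2.COLOR_RGB2HSV)
# green base
m=np.zeros(P.shape[:2],bool); m[205:260,105:172]=1
g=m&(hsv[...,0]>40)&(hsv[...,0]<90)&(hsv[...,1]>80)&(abs(P[...,2]-0.012)<0.012)
r=cv2.minAreaRect(P[g][:,:2].astype(np.float32)); print('green',r,g.sum(),np.median(P[g][:,2]), cv2.boxPoints(r))
c=m&(P[...,2]>0.03); 
for v in range(210,250,2): print(v,[int(1000*z) for z in P[v,110:165,2][::2]])
# spinner
m[:]=0; m[150:210,188:278]=1
b=m&(abs(P[...,2]-0.06)<0.006); r=cv2.minAreaRect(P[b][:,:2].astype(np.float32)); print('spin',r,cv2.boxPoints(r))
# stand
m[:]=0; m[200:245,315:358]=1
b=m&(abs(P[...,2]-0.045)<0.007); r=cv2.minAreaRect(P[b][:,:2].astype(np.float32)); print('stand',r,cv2.boxPoints(r))
b=m&(P[...,2]>0.18);print('tip',b.sum(),P[b].mean(0) if b.any() else 0)
E
```

```text
green ((0.4235627055168152, 0.3267105221748352), (0.09607032686471939, 0.1652456820011139), 28.401390075683594) 949 0.013338806526501656 [[0.34201002 0.37654093]
 [0.4206084  0.23118469]
 [0.5051154  0.27688012]
 [0.426517   0.42223635]]
210 [2, 3, 2, 4, 0, 0, 2, 5, 0, 0, 6, 5, -1, 2, 0, -2, 2, 5, 5, 16, 11, 10, 16, 8, 6, 6, 0, -2]
212 [-2, 0, -5, 1, 2, 4, 2, -1, -1, 2, 1, 2, 0, 0, 3, -1, -1, 13, 12, 11, 14, 15, 18, 14, -6, 0, 4, 2]
214 [3, 1, -1, 6, -3, 1, 3, 1, 2, -2, 0, -3, -1, 0, -2, 7, 12, 14, 9, 19, 12, 12, 16, 8, 11, 4, 2, 3]
216 [3, 0, 0, -4, -4, 1, 1, 5, 1, 2, 0, -4, 0, 18, 13, 13, 12, 11, 16, 10, 10, 18, 52, 14, 13, 0, 8, -3]
218 [6, 3, -4, 6, 5, 4, 3, -2, 1, 1, 1, 16, 11, 10, 16, 12, 16, 9, 13, 13, 11, 41, 50, 44, 10, 8, 4, 0]
220 [5, 1, 0, 2, -3, -3, -1, 1, 0, 18, 10, 9, 14, 15, 13, 14, 17, 68, 13, 24, 33, 40, 45, 49, 5, 13, 1, 2]
222 [3, 0, 3, 3, 0, 2, -1, 11, 16, 7, 11, 16, 13, 12, 18, 14, 17, 65, 15, 26, 31, 38, 50, 49, 46, 15, 15, 2]
224 [0, -3, 1, 4, 8, 9, 15, 12, 15, 13, 15, 17, 7, 15, 9, 12, 53, 57, 27, 28, 26, 30, 42, 45, 49, 13, 17, 0]Traceback (most recent call last):
  File "<stdin>", line 9, in <module>
ValueError: cannot convert float NaN to integer
```

```bash
python3 - <<'E'
from h import *
crop('s0',180,100,350,260,4,'c3'); crop('s0',80,190,260,340,4,'c4')
E
```

```text
(no output)
```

View pics/c3.png

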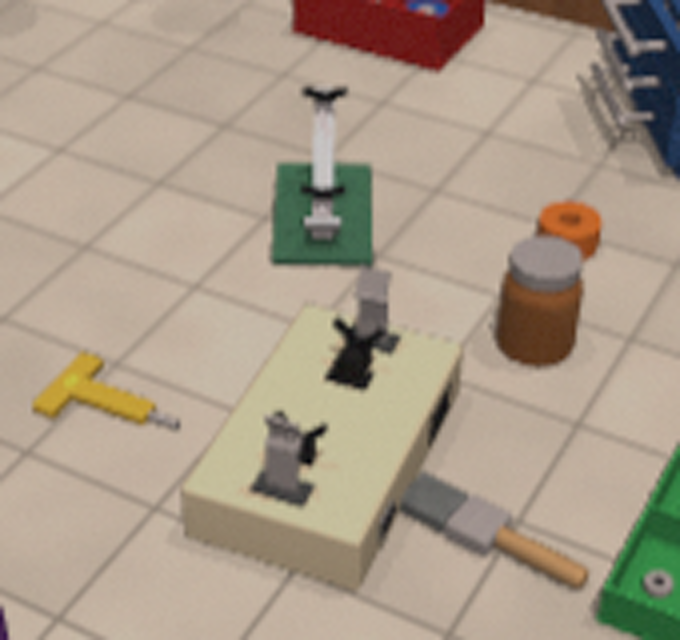

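View pics/c4.png

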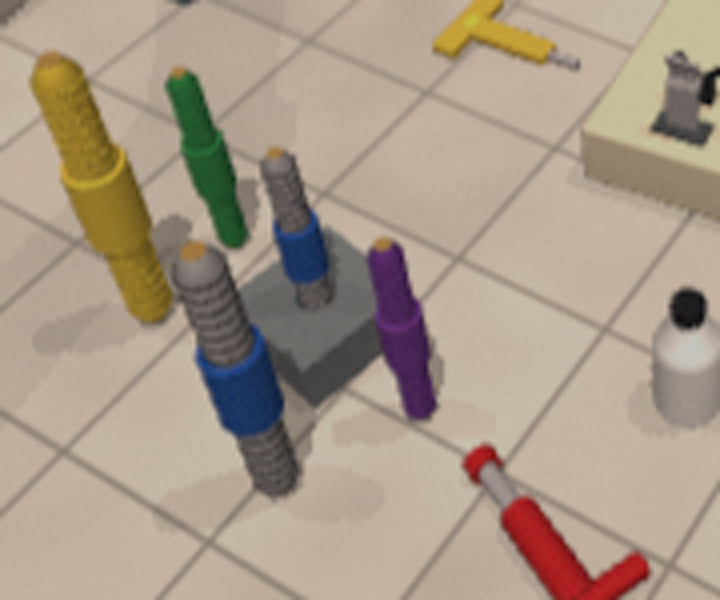

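```bash
cat > m0.py <<'E'
from h import *
im,P=cloud('t0')
m=np.zeros(P.shape[:2],bool)
m[150:210,188:278]=1
b=m&(abs(P[...,2]-0.06)<0.008); r=cv2.minAreaRect(P[b][:,:2].astype(np.float32)); print('spin',r,cv2.boxPoints(r))
b=m&(P[...,2]>0.115);print('clips',P[b].round(3)[::4])
m[:]=0; m[200:245,315:358]=1
b=m&(abs(P[...,2]-0.045)<0.009); r=cv2.minAreaRect(P[b][:,:2].astype(np.float32)); print('stand',r,cv2.boxPoints(r))
b=m&(P[...,2]>0.17);print('tip',b.sum(),P[b].mean(0) if b.any() else 0)
for n,(u0,v0,u1,v1) in dict(purple=(335,183,360,202),blue=(362,195,398,217),green=(322,252,343,268),yellow=(345,252,380,273)).items():
    Q=P[v0:v1,u0:u1].reshape(-1,3); z=np.nanpercentile(Q[:,2],97); print(n,z,np.nanmean(Q[Q[:,2]>z-0.015],0))
# tip rays
z=np.load('pics/t0.npz')
def ray(u,v,h):
    d=z['T'][:3,:3]@np.linalg.inv(z['K'])@[u,v,1]; o=z['T'][:3,3]; return o+d*(h-o[2])/d[2]
print('tip',ray(349,222.3,.188))
# stand corners at height .045 in crop c1 /5
c=[(130,392),(265,422),(240,552),(103,527)]
C=np.array([ray(300+(a+.5)/5-.5,130+(b+.5)/5-.5,.045) for a,b in c]); print(C,C.mean(0))
c=[(417,120),(716,98),(731,272),(432,300)]
C=np.array([ray(90+(a+.5)/4-.5,130+(b+.5)/4-.5,.06) for a,b in c]); print(C,C.mean(0), C[1]-C[0])
c=[(80,400),(265,310),(313,412),(130,505)]
C=np.array([ray(90+(a+.5)/4-.5,130+(b+.5)/4-.5,.012) for a,b in c]); print(C,C.mean(0), C[1]-C[0])
E
python3 m0.py
```

```text
spin ((0.6004967093467712, 0.01900474727153778), (0.15088587999343872, 0.24993208050727844), 6.412088871002197) [[ 0.5115697   0.13476369]
 [ 0.5394817  -0.11360492]
 [ 0.68942374 -0.09675419]
 [ 0.6615117   0.15161441]]
clips [[ 0.625 -0.074  0.125]
 [ 0.622 -0.071  0.123]
 [ 0.619 -0.068  0.12 ]
 [ 0.617 -0.079  0.134]
 [ 0.614 -0.076  0.133]
 [ 0.611 -0.073  0.131]
 [ 0.602  0.116  0.135]
 [ 0.607 -0.079  0.135]
 [ 0.6    0.111  0.124]
 [ 0.604 -0.077  0.131]
 [ 0.596  0.113  0.133]
 [ 0.603 -0.071  0.118]
 [ 0.592  0.119  0.136]
 [ 0.595  0.108  0.118]
 [ 0.598 -0.077  0.129]
 [ 0.593  0.105  0.115]
 [ 0.589  0.105  0.117]
 [ 0.585  0.107  0.122]
 [ 0.582  0.11   0.123]
 [ 0.577  0.113  0.131]]
stand ((0.4614146053791046, -0.3279325067996979), (0.09326905012130737, 0.09013968706130981), 78.68187713623047) [[ 0.40806893 -0.36481488]
 [ 0.49645564 -0.38250536]
 [ 0.51476026 -0.29105014]
 [ 0.42637357 -0.27335966]]
tip 47 [ 0.4612983  -0.32584334  0.18374545]
purple 0.1787423598228866 [ 0.56153356 -0.34559726  0.17531461]
blue 0.23776402103320457 [ 0.51445987 -0.43333019  0.23371421]
green 0.1809267186689863 [ 0.34729847 -0.29690979  0.17640844]
yellow 0.2538105177455564 [ 0.34311454 -0.37419682  0.24895936]
tip [ 0.46022318 -0.32983075  0.188     ]
[[ 0.51397592 -0.29128214  0.045     ]
 [ 0.49634767 -0.38091941  0.045     ]
 [ 0.41057403 -0.36350519  0.045     ]
 [ 0.42472746 -0.27329969  0.045     ]] [ 0.46140627 -0.32725161  0.045     ]
[[ 0.66156849  0.14797848  0.06      ]
 [ 0.68708197 -0.09856052  0.06      ]
 [ 0.54222435 -0.11314586  0.06      ]
 [ 0.51301696  0.1299639   0.06      ]] [0.60097294 0.016559   0.06      ] [ 0.02551348 -0.246539    0.        ]
[[0.42663655 0.42291557 0.012     ]
 [0.50545696 0.27378467 0.012     ]
 [0.4213429  0.22964433 0.012     ]
 [0.34148434 0.37632771 0.012     ]] [0.42373019 0.32566807 0.012     ] [ 0.07882041 -0.14913089  0.        ]
```

{"name": "apply_moves", "arguments": {"increments": [{"dp": [0,0,0.033],"rotation": [0,0,0],"hand": 0.085},{"dp": [0,0,0.033],"rotation": [0,0,0],"hand": 0.085},{"dp": [0,0,0.033],"rotation": [0,0,0],"hand": 0.085},{"dp": [0.01,0.01,0.03],"rotation": [0,0,0],"hand": 0.085},{"dp": [0.024,0.025,0],"rotation": [0,0,0],"hand": 0.085},{"dp": [0.024,0.025,0],"rotation": [0,0,0],"hand": 0.085},{"dp": [0.024,0.025,0],"rotation": [0,0,0],"hand": 0.085},{"dp": [0.024,0.025,0],"rotation": [0,0,0],"hand": 0.085},{"dp": [0.024,0.025,0],"rotation": [0,0,0],"hand": 0.085},{"dp": [0.024,0.025,0],"rotation": [0,0,0],"hand": 0.085}]}}

```text
t: 0.93
position: [0.3003, -0.4927, 0.3589]
eef_rot: [-3.131, 0.006, 0.211]
ft_force: [0.7, -0.3, 0.2]
grip_width: 0.0854
```

{"name": "apply_moves", "arguments": {"increments": [{"dp": [0.025,0.026,0],"rotation": [0,0,0],"hand": 0.085},{"dp": [0.025,0.026,0],"rotation": [0,0,0],"hand": 0.085},{"dp": [0.025,0.026,0],"rotation": [0,0,0],"hand": 0.085},{"dp": [0.025,0.026,0],"rotation": [0,0,0],"hand": 0.085},{"dp": [0.025,0.026,0],"rotation": [0,0,0],"hand": 0.085},{"dp": [0.025,0.026,0],"rotation": [0,0,0],"hand": 0.085},{"dp": [0,0,0],"rotation": [0,0,0],"hand": 0.085}]}}

```text
t: 1.52
position: [0.4601, -0.3199, 0.3574]
eef_rot: [-3.125, 0.005, 0.22]
ft_force: [0.1, 1.1, -0.3]
grip_width: 0.0846
```

```bash
python3 - <<'E'
from h import *
s=save('wrist','w1'); print(s['position'],s['eef_rot'],s['joints'].round(3))
print(proj('w1',[[.461,-.328,.188],[.461,-.328,.045]]))
E
```

```text
[ 0.46009459 -0.31994466  0.35735713] [-3.12507954  0.00493457  0.2198986 ] [ 0.598  0.325 -0.099  1.515  0.023  1.317 -0.853]
[[267.96706805 172.56184267]
 [266.41094949 151.23951864]]
```

View pics/w1.png

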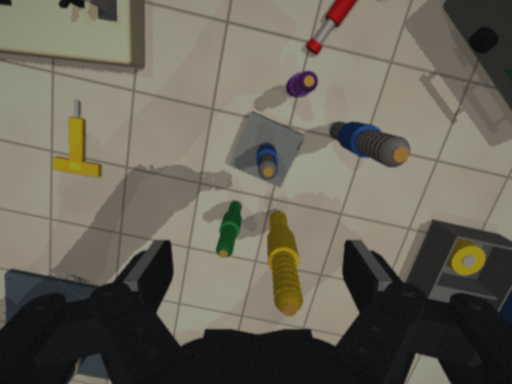

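```bash
python3 - <<'E'
from h import *
crop('w1',220,100,320,200,8,'c5')
im,P=cloud('w1')
Q=P[155:185,255:282].reshape(-1,3); q=Q[Q[:,2]>.178]; print(len(q),q.mean(0))
E
```

```text
279 [ 0.46279071 -0.32721128  0.18398481]
```

View pics/c5.png

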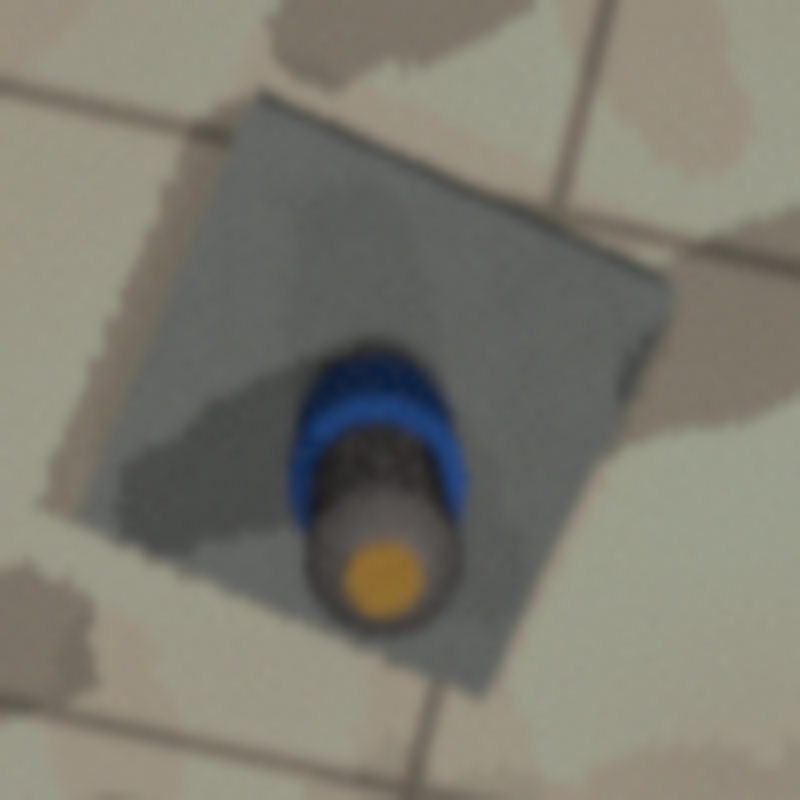

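```bash
cat >> h.py <<'E'
def goto(pos,Rt,n=None):
    s=bot.observe(); Rc=R.from_euler('xyz',s['eef_rot']); rv=(R.from_matrix(Rt)*Rc.inv()).as_rotvec(); dp=np.array(pos)-s['position']
    k=n or int(np.ceil(max(np.linalg.norm(dp)/.038,np.linalg.norm(rv)/.115,1)))
    print('t',round(s['t'],2),'total dp',dp.round(4),'rv',rv.round(4),'n',k,'per row',(dp/k).round(4),(rv/k).round(4),'F',np.round(s['ft_force'],1),'w',round(s['grip_width'],4))
def down(yaw): return R.from_euler('xyz',[np.pi,0,yaw]).as_matrix()
E
python3 - <<'E'
from h import *
goto([.461,-.328,.145],down(.22))
E
```

```text
t 1.57 total dp [ 0.0033 -0.0052 -0.2123] rv [-0.0133 -0.0101  0.0027] n 6 per row [ 0.0006 -0.0009 -0.0354] [-0.0022 -0.0017  0.0005] F [-0.4  0.2  1.1] w 0.0852
```

{"name": "apply_moves", "arguments": {"increments": [{"dp": [0.003,-0.008,0],"rotation": [-0.013,-0.01,0.003],"hand": 0.085},{"dp": [0,0,-0.035],"rotation": [0,0,0],"hand": 0.085},{"dp": [0,0,-0.035],"rotation": [0,0,0],"hand": 0.085},{"dp": [0,0,-0.035],"rotation": [0,0,0],"hand": 0.085},{"dp": [0,0,0],"rotation": [0,0,0],"hand": 0.085}]}}

```text
t: 1.98
position: [0.4586, -0.3378, 0.2506]
eef_rot: [3.132, -0.003, 0.217]
ft_force: [-0.5, -0.2, -0.2]
grip_width: 0.0853
```

```bash
python3 - <<'E'
from h import *
s=save('wrist','w2'); print(s['position'],s['eef_rot'],s['joints'].round(3))
print(proj('w2',[[.461,-.328,.188],[.461,-.328,.045]]))
goto([.461,-.328,.145],down(.22))
E
```

```text
[ 0.4585997  -0.33782492  0.25064228] [ 3.13181301 -0.00319555  0.21671085] [ 0.613  0.396 -0.092  1.701  0.047  1.038 -0.85 ]
[[245.20691748 199.75871172]
 [248.91211104 162.61727301]]
t 2.03 total dp [ 0.0014  0.0109 -0.109 ] rv [0.011  0.0081 0.004 ] n 3 per row [ 0.0005  0.0036 -0.0363] [0.0037 0.0027 0.0013] F [-0.1 -0.4  0.7] w 0.0853
```

View pics/w2.png

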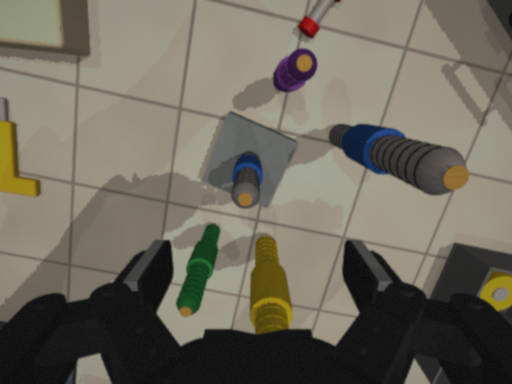

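{"name": "apply_moves", "arguments": {"increments": [{"dp": [0.0015,0.01,0],"rotation": [0.011,0.008,0.004],"hand": 0.085},{"dp": [0,0,0],"rotation": [0,0,0],"hand": 0.085},{"dp": [0,0,0],"rotation": [0,0,0],"hand": 0.085}]}}

```text
t: 2.28
position: [0.4617, -0.3316, 0.2589]
eef_rot: [3.138, -0.003, 0.217]
ft_force: [-0.2, -0.3, 0.8]
grip_width: 0.0852
```

```bash
python3 - <<'E'
from h import *
goto([.461,-.328,.145],down(.22))
E
```

```text
t 2.28 total dp [-0.0007  0.0036 -0.1139] rv [0.0026 0.0035 0.0035] n 3 per row [-0.0002  0.0012 -0.038 ] [0.0009 0.0012 0.0012] F [-0.2 -0.3  0.8] w 0.0852
```

{"name": "apply_moves", "arguments": {"increments": [{"dp": [0,0,0],"rotation": [0,0,0],"hand": 0.085}]}}

```text
t: 2.37
position: [0.4624, -0.332, 0.2606]
eef_rot: [3.137, -0.005, 0.217]
ft_force: [0.6, 0.9, -0.1]
grip_width: 0.0846
```

{"name": "apply_moves", "arguments": {"increments": [{"dp": [0,0.003,0],"rotation": [0,0,0],"hand": 0.085},{"dp": [0,0,-0.03],"rotation": [0,0,0],"hand": 0.085}]}}

```text
t: 2.53
position: [0.4661, -0.3312, 0.2375]
eef_rot: [3.127, -0.014, 0.216]
ft_force: [0.9, 0.2, 0.7]
grip_width: 0.0849
```

{"name": "apply_moves", "arguments": {"increments": [{"dp": [0,0,0],"rotation": [0,0,0],"hand": 0.085}]}}

```text
t: 2.62
position: [0.4644, -0.33, 0.2344]
eef_rot: [3.131, -0.011, 0.216]
ft_force: [-1.2, 0.4, -1.2]
grip_width: 0.0852
```

{"name": "apply_moves", "arguments": {"increments": [{"dp": [0,0,0],"rotation": [0,0,0],"hand": 0.085}]}}

```text
t: 2.7
position: [0.465, -0.33, 0.2356]
eef_rot: [3.13, -0.012, 0.217]
ft_force: [0.9, -0.4, 1.1]
grip_width: 0.0854
```

```bash
python3 - <<'E'
from h import *
goto([.461,-.328,.145],down(.22))
E
```

```text
t 2.7 total dp [-0.004   0.002  -0.0906] rv [0.0091 0.0139 0.0033] n 3 per row [-0.0013  0.0007 -0.0302] [0.003  0.0046 0.0011] F [ 0.9 -0.4  1.1] w 0.0854
```

{"name": "apply_moves", "arguments": {"increments": [{"dp": [-0.003,0.001,-0.015],"rotation": [0.009,0.014,0.003],"hand": 0.085},{"dp": [-0.001,0.001,-0.015],"rotation": [0,0.003,0],"hand": 0.085},{"dp": [0,0,-0.015],"rotation": [0,0.003,0],"hand": 0.085},{"dp": [0,0,0],"rotation": [0,0,0],"hand": 0.085}]}}

```text
t: 3.03
position: [0.4618, -0.3285, 0.1921]
eef_rot: [3.141, 0.005, 0.22]
ft_force: [-0.4, -0.3, -0.4]
grip_width: 0.0851
```

```bash
python3 - <<'E'
from h import *
goto([.461,-.328,.145],down(.22))
E
```

```text
t 3.03 total dp [-0.0008  0.0005 -0.0471] rv [ 0.0014 -0.0043 -0.0004] n 2 per row [-0.0004  0.0002 -0.0235] [ 0.0007 -0.0022 -0.0002] F [-0.4 -0.3 -0.4] w 0.0851
```

{"name": "apply_moves", "arguments": {"increments": [{"dp": [-0.001,0,-0.016],"rotation": [0,-0.002,0],"hand": 0.085},{"dp": [0,0,-0.016],"rotation": [0,0,0],"hand": 0.085},{"dp": [0,0,-0.013],"rotation": [0,0,0],"hand": 0.085},{"dp": [0,0,0],"rotation": [0,0,0],"hand": 0.085}]}}

```text
t: 3.37
position: [0.4621, -0.3294, 0.1485]
eef_rot: [3.139, 0.001, 0.221]
ft_force: [-0.4, -0.3, 0.2]
grip_width: 0.0848
```

```bash
python3 - <<'E'
from h import *
goto([.461,-.328,.145],down(.22))
save('wrist','w3')
E
```

```text
t 3.37 total dp [-0.0011  0.0014 -0.0035] rv [ 0.0024 -0.0005 -0.0007] n 1 per row [-0.0011  0.0014 -0.0035] [ 0.0024 -0.0005 -0.0007] F [-0.4 -0.3  0.2] w 0.0848
```

View pics/w3.png

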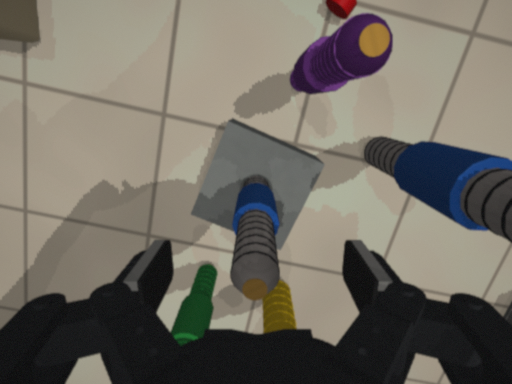

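{"name": "apply_moves", "arguments": {"increments": [{"dp": [-0.001,0.001,-0.003],"rotation": [0,0,0],"hand": 0.05},{"dp": [0,0,0],"rotation": [0,0,0],"hand": 0.03},{"dp": [0,0,0],"rotation": [0,0,0],"hand": 0.015},{"dp": [0,0,0],"rotation": [0,0,0],"hand": 0.01},{"dp": [0,0,0],"rotation": [0,0,0],"hand": 0.01},{"dp": [0,0,0],"rotation": [0,0,0],"hand": 0.01}], "grip_force": 80}}

```text
t: 3.92
position: [0.4637, -0.3298, 0.1516]
eef_rot: [3.134, -0.004, 0.22]
ft_force: [0.2, 0.1, -2.5]
grip_width: 0.0197
```

```bash
python3 - <<'E'
from h import *
goto([.461,-.328,.145],down(.22))
save('wrist','w4')
E
```

```text
t 3.92 total dp [-0.0027  0.0018 -0.0066] rv [ 0.0062  0.0059 -0.0005] n 1 per row [-0.0027  0.0018 -0.0066] [ 0.0062  0.0059 -0.0005] F [ 0.2  0.1 -2.5] w 0.0197
```

View pics/w4.png

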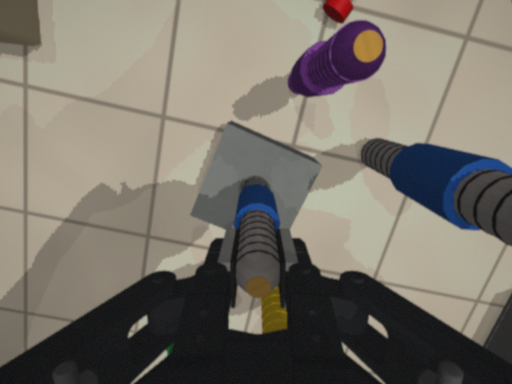

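{"name": "apply_moves", "arguments": {"increments": [{"dp": [-0.001,0.001,0],"rotation": [0,0,0],"hand": 0.045},{"dp": [-0.001,0.001,-0.005],"rotation": [0.006,0.006,0],"hand": 0.045},{"dp": [0,0,-0.006],"rotation": [0,0,0],"hand": 0.045}]}}

```text
t: 4.22
position: [0.462, -0.3281, 0.1411]
eef_rot: [3.14, -0.001, 0.221]
ft_force: [0.2, -0.3, -0.1]
grip_width: 0.0445
```

```bash
python3 - <<'E'
from h import *
goto([.461,-.328,.140],down(.22))
E
```

```text
t 4.22 total dp [-0.001   0.0001 -0.0011] rv [ 0.0011  0.0012 -0.0005] n 1 per row [-0.001   0.0001 -0.0011] [ 0.0011  0.0012 -0.0005] F [ 0.2 -0.3 -0.1] w 0.0445
```

{"name": "apply_moves", "arguments": {"increments": [{"dp": [-0.001,0,0],"rotation": [0,0,0],"hand": 0.025},{"dp": [0,0,0],"rotation": [0,0,0],"hand": 0.01},{"dp": [0,0,0],"rotation": [0,0,0],"hand": 0.01},{"dp": [0,0,0],"rotation": [0,0,0],"hand": 0.01}], "grip_force": 80}}

```text
t: 4.55
position: [0.4605, -0.3285, 0.1396]
eef_rot: [3.141, 0.0, 0.22]
ft_force: [-1.0, 0.4, 0.5]
grip_width: 0.0202
```

```bash
python3 - <<'E'
from h import *
goto([.461,-.328,.140],down(.22))
s=bot.observe();print(s['joint_efforts'].round(1))
E
```

```text
t 4.55 total dp [0.0005 0.0005 0.0004] rv [ 0.0009 -0.0002 -0.0002] n 1 per row [0.0005 0.0005 0.0004] [ 0.0009 -0.0002 -0.0002] F [-1.   0.4  0.5] w 0.0202
[ -0.  -65.7   0.2 -22.8   0.1  -0.3  -0. ]
```

{"name": "apply_moves", "arguments": {"increments": [{"dp": [0,0,0],"rotation": [0,0,0],"hand": 0.04},{"dp": [0,0,0.003],"rotation": [0,0,0],"hand": 0.04},{"dp": [0,0,0.003],"rotation": [0,0,0],"hand": 0.04}]}}

```text
t: 4.8
position: [0.46, -0.3281, 0.1452]
eef_rot: [-3.141, 0.001, 0.22]
ft_force: [0.5, 0.3, 0.1]
grip_width: 0.0399
```

{"name": "apply_moves", "arguments": {"increments": [{"dp": [0,0,0],"rotation": [0,0,0],"hand": 0.02},{"dp": [0,0,0],"rotation": [0,0,0],"hand": 0.01},{"dp": [0,0,0],"rotation": [0,0,0],"hand": 0.01},{"dp": [0,0,0],"rotation": [0,0,0],"hand": 0.01}], "grip_force": 80}}

```text
t: 5.13
position: [0.4604, -0.3283, 0.1461]
eef_rot: [3.141, 0.001, 0.22]
ft_force: [0.5, -0.1, -1.1]
grip_width: 0.0202
```

{"name": "apply_moves", "arguments": {"increments": [{"dp": [0,0,0.01],"rotation": [0,0,0],"hand": 0.01},{"dp": [0,0,0.02],"rotation": [0,0,0],"hand": 0.01},{"dp": [0,0,0.02],"rotation": [0,0,0],"hand": 0.01},{"dp": [0,0,0.03],"rotation": [0,0,0],"hand": 0.01},{"dp": [0,0,0.035],"rotation": [0,0,0],"hand": 0.01},{"dp": [0,0,0.035],"rotation": [0,0,0],"hand": 0.01},{"dp": [0,0,0.035],"rotation": [0,0,0],"hand": 0.01},{"dp": [0,0,0],"rotation": [0,0,0],"hand": 0.01}]}}

```text
t: 5.8
position: [0.4559, -0.3251, 0.34]
eef_rot: [-3.135, 0.007, 0.221]
ft_force: [0.5, -0.7, -1.5]
grip_width: 0.02
```

```bash
python3 - <<'E'
from h import *
goto([.461,-.328,.140],down(.22))
save('wrist','w5')
u=np.array([-.4755,.88,0]); u/=np.linalg.norm(u); zz=np.array([0,0,1.])
cy=(u+zz)/2**.5; cz=(zz-u)/2**.5; cx=np.cross(cy,cz); print(cx,cy,cz)
for sgn in(1,-1):
    z=-cy; y=sgn*cx; x=np.cross(y,z); Rt=np.stack([x,y,z],1); goto([.4,.33,.3],Rt)
    print(R.from_matrix(Rt).as_euler('xyz'))
E
```

```text
t 5.8 total dp [ 0.0051 -0.0029 -0.2   ] rv [-0.005  -0.0079 -0.0012] n 6 per row [ 0.0008 -0.0005 -0.0333] [-0.0008 -0.0013 -0.0002] F [ 0.5 -0.7 -1.5] w 0.02
[0.87977997 0.47538111 0.        ] [-0.33614521  0.62209838  0.70710678] [ 0.33614521 -0.62209838  0.70710678]
t 5.85 total dp [-0.0552  0.6547 -0.0371] rv [-0.817   0.3615  1.743 ] n 18 per row [-0.0031  0.0364 -0.0021] [-0.0454  0.0201  0.0968] F [ 1.  -0.2 -3.5] w 0.0197
[3.14159265 0.78539816 2.0661935 ]
t 5.85 total dp [-0.0552  0.6547 -0.0371] rv [-0.3601 -0.7702 -1.2273] n 18 per row [-0.0031  0.0364 -0.0021] [-0.02   -0.0428 -0.0682] F [ 1.  -0.2 -3.5] w 0.0197
[ 3.14159265 -0.78539816 -1.07539916]
```

View pics/w5.png

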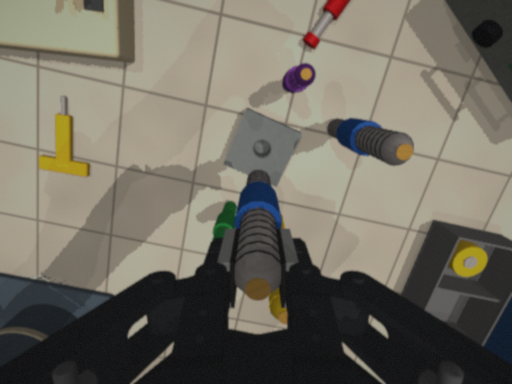

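```bash
python3 - <<'E'
from h import *
im,P=cloud('t0')
mid=np.array([.4237,.3262,.105]); u=np.array([-.4755,.88,0]); u/=np.linalg.norm(u); zz=np.array([0,0,1.])
cy=(u+zz)/2**.5; cz=(zz-u)/2**.5; cx=np.cross(cy,cz)
# bar top: z=-30 plane, foot, saddles points
pts=[]
lab=[('saddleU-',(-22,37,3)),('saddleU+',(22,37,3)),('Uv',(0,37,-15)),('saddleL-',(-22,-60,3)),('saddleL+',(22,-60,3)),('foot-',(-17,-90,13)),('foot+',(17,-90,13)),('mid',(0,0,0))]
W=[mid+np.array(p)[0]*cx/1e3+p[1]*cy/1e3+p[2]*cz/1e3 for _,p in lab]
for f in('t0','s0'):
    q=proj(f,W); img=cv2.imread(f'pics/{f}.png'); k=6; u0,v0=(q.min(0)-30).astype(int); u1,v1=(q.max(0)+30).astype(int)
    c=cv2.resize(img[v0:v1,u0:u1],None,fx=k,fy=k,interpolation=cv2.INTER_CUBIC)
    for (n,_),a in zip(lab,q):
        x=int((a[0]+.5-u0)*k);y=int((a[1]+.5-v0)*k); cv2.circle(c,(x,y),3,(255,0,255),-1)
    cv2.imwrite(f'pics/ov_{f}.png',c); print(c.shape)
L=(P-mid)@np.stack([cx,cy,cz],1)
m=(abs(L[...,0])<.012)&(abs(L[...,1])<.1)&(abs(P[...,2]-.012)>.012)&(P[...,2]>.02)
q=L[m]; b=(q[:,1]>-.05)&(q[:,1]<.03)&(abs(q[:,2]+.03)<.02); print('bar z',np.median(q[b][:,2]),b.sum())
w=m&(abs(L[...,2]+.03)<.012); print('bar x',np.median(L[(abs(L[...,2]+.03)<.008)&(abs(L[...,0])<.03)&(L[...,1]>-.05)&(L[...,1]<.03)][:,0]))
E
```

```text
(510, 594, 3)
(552, 426, 3)
bar z -0.030697431115212316 134
bar x 0.001365791090295517
```

View pics/ov_t0.png

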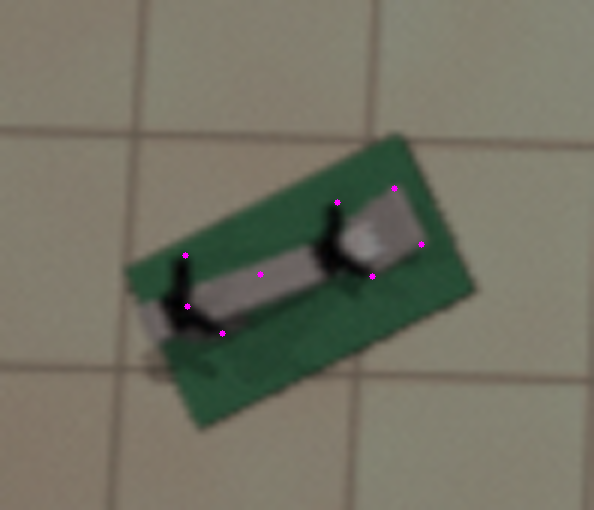

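View pics/ov_s0.png

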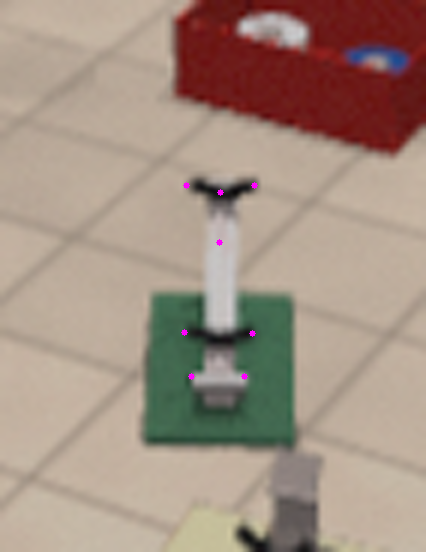

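{"name": "apply_moves", "arguments": {"increments": [{"dp": [0.006,0.034,0],"rotation": [0,0,0.097],"hand": 0.01},{"dp": [0.006,0.034,0],"rotation": [0,0,0.097],"hand": 0.01},{"dp": [0.006,0.034,0],"rotation": [0,0,0.097],"hand": 0.01},{"dp": [0.006,0.034,0],"rotation": [0,0,0.097],"hand": 0.01},{"dp": [0.006,0.034,0],"rotation": [0,0,0.097],"hand": 0.01},{"dp": [0.006,0.034,0],"rotation": [0,0,0.097],"hand": 0.01},{"dp": [0.006,0.034,0],"rotation": [0,0,0.097],"hand": 0.01},{"dp": [0.006,0.034,0],"rotation": [0,0,0.097],"hand": 0.01},{"dp": [0,0.034,0],"rotation": [0,0,0.097],"hand": 0.01}]}}

```text
t: 6.6
position: [0.4946, -0.0145, 0.3292]
eef_rot: [-3.126, 0.02, 1.115]
ft_force: [1.3, -0.4, -3.1]
grip_width: 0.0202
```

```bash
python3 - <<'E'
from h import *
goto([.41,.33,.34],down(2.066))
s=bot.observe();print(s['position'],s['eef_rot'],s['joints'].round(2))
E
```

```text
t 6.6 total dp [-0.0846  0.3445  0.0108] rv [ 0.0209 -0.016   0.9506] n 10 per row [-0.0085  0.0345  0.0011] [ 0.0021 -0.0016  0.0951] F [ 1.3 -0.4 -3.1] w 0.0202
[ 0.4945868  -0.01453894  0.32924064] [-3.12579847  0.01984349  1.11546923] [ 0.24  0.25 -0.41  1.71  0.11  1.23 -0.65]
```

{"name": "apply_moves", "arguments": {"increments": [{"dp": [-0.008,0.034,0.001],"rotation": [0.002,-0.002,0.095],"hand": 0.01},{"dp": [-0.008,0.034,0.001],"rotation": [0.002,-0.002,0.095],"hand": 0.01},{"dp": [-0.008,0.034,0.001],"rotation": [0.002,-0.002,0.095],"hand": 0.01},{"dp": [-0.008,0.034,0.001],"rotation": [0.002,-0.002,0.095],"hand": 0.01},{"dp": [-0.008,0.034,0.001],"rotation": [0.002,-0.002,0.095],"hand": 0.01},{"dp": [-0.008,0.034,0.001],"rotation": [0.002,-0.002,0.095],"hand": 0.01},{"dp": [-0.008,0.034,0.001],"rotation": [0.002,-0.002,0.095],"hand": 0.01},{"dp": [-0.008,0.034,0.001],"rotation": [0.002,-0.002,0.095],"hand": 0.01},{"dp": [-0.008,0.034,0.001],"rotation": [0.002,-0.002,0.095],"hand": 0.01},{"dp": [0,0,0],"rotation": [0,0,0],"hand": 0.01}]}}

```text
t: 7.43
position: [0.4076, 0.3094, 0.3285]
eef_rot: [-3.126, 0.003, 2.031]
ft_force: [-0.5, 0.2, -1.6]
grip_width: 0.0201
```

```bash
cat >> h.py <<'E'
mid=np.array([.4237,.3262,.105]); _u=np.array([-.4755,.88,0]); _u/=np.linalg.norm(_u); _z=np.array([0,0,1.])
cy=(_u+_z)/2**.5; cz=(_z-_u)/2**.5; cx=np.cross(cy,cz)
RA=np.stack([-cz,cx,-cy],1)
def C(x,y,z): return mid+(x*cx+y*cy+z*cz)/1e3
E
python3 - <<'E'
from h import *
s=save('wrist','w6');print(s['position'],s['eef_rot'],s['joints'].round(2))
print(R.from_matrix(RA).as_euler('xyz'), C(0,48,0),C(0,48,60))
goto(C(0,48,90),RA)
E
```

```text
[0.40759506 0.30940938 0.3285366 ] [-3.12644161e+00  2.81236283e-03  2.03069164e+00] [-0.2   0.32 -0.74  1.67  0.22  1.25 -0.53]
[3.14159265 0.78539816 2.0661935 ] [0.40756503 0.35606072 0.13894113] [0.42773374 0.31873482 0.18136753]
t 7.48 total dp [ 0.0291 -0.0062 -0.1254] rv [-0.6867 -0.3706  0.046 ] n 7 per row [ 0.0042 -0.0009 -0.0179] [-0.0981 -0.0529  0.0066] F [ 0.2 -0.9 -2.7] w 0.0197
```

View pics/w6.png

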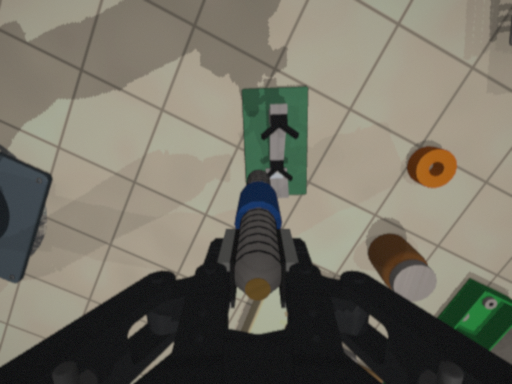

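```bash
python3 - <<'E'
from h import *
print(C(0,48,130)); goto(C(0,48,130),RA)
E
```

```text
[0.45126391 0.27518793 0.23086501]
t 7.48 total dp [ 0.0425 -0.0311 -0.0971] rv [-0.6867 -0.3706  0.046 ] n 7 per row [ 0.0061 -0.0044 -0.0139] [-0.0981 -0.0529  0.0066] F [ 0.2 -0.9 -2.7] w 0.0197
```

{"name": "apply_moves", "arguments": {"increments": [{"dp": [0.006,-0.004,-0.01],"rotation": [-0.098,-0.053,0.007],"hand": 0.01},{"dp": [0.006,-0.004,-0.01],"rotation": [-0.098,-0.053,0.007],"hand": 0.01},{"dp": [0.006,-0.004,-0.01],"rotation": [-0.098,-0.053,0.007],"hand": 0.01},{"dp": [0.006,-0.004,-0.01],"rotation": [-0.098,-0.053,0.007],"hand": 0.01},{"dp": [0.006,-0.004,-0.01],"rotation": [-0.098,-0.053,0.007],"hand": 0.01},{"dp": [0.006,-0.004,-0.01],"rotation": [-0.098,-0.053,0.007],"hand": 0.01},{"dp": [0.006,-0.004,-0.01],"rotation": [-0.098,-0.053,0.007],"hand": 0.01},{"dp": [0,0,0],"rotation": [0,0,0],"hand": 0.01}]}}

```text
t: 8.15
position: [0.458, 0.2671, 0.2526]
eef_rot: [3.123, 0.826, 2.046]
ft_force: [-0.7, -0.2, -3.4]
grip_width: 0.0199
```

```bash
python3 - <<'E'
from h import *
s=save('wrist','w7');print(s['position'],s['eef_rot'],s['joints'].round(2))
goto(C(0,48,130),RA)
save('top','t7'); save('scene','s7')
crop('s7',200,60,320,200,4,'c7')
E
```

```text
[0.45801604 0.26705718 0.25255397] [3.12329546 0.82607717 2.04604102] [-0.73  0.6  -0.52  1.75  0.83  1.6  -1.09]
t 8.2 total dp [-0.007   0.0082 -0.0233] rv [0.0247 0.0289 0.0089] n 1 per row [-0.007   0.0082 -0.0233] [0.0247 0.0289 0.0089] F [-0.3  0.8 -2.3] w 0.0201
```

View pics/w7.png

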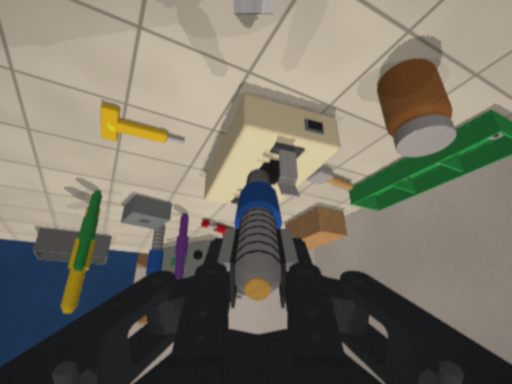

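View pics/c7.png

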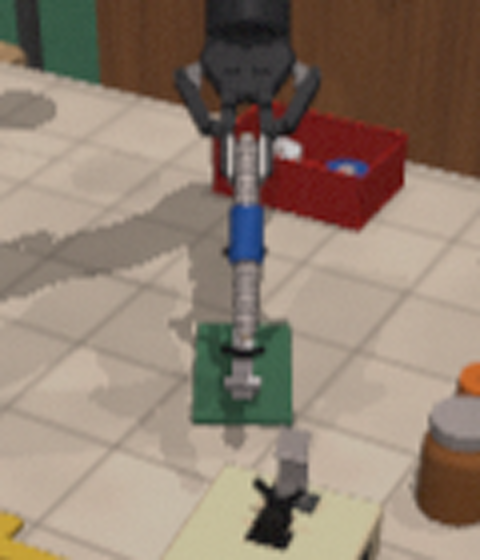

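```bash
python3 - <<'E'
from h import *
goto(C(0,53,70),RA)
E
```

```text
t 8.3 total dp [-0.03    0.049  -0.0653] rv [0.018  0.0318 0.0127] n 3 per row [-0.01    0.0163 -0.0218] [0.006  0.0106 0.0042] F [-0.2 -0.1 -1.4] w 0.0201
```

{"name": "apply_moves", "arguments": {"increments": [{"dp": [-0.01,0.016,-0.021],"rotation": [0.006,0.01,0.004],"hand": 0.01},{"dp": [-0.01,0.016,-0.021],"rotation": [0.006,0.01,0.004],"hand": 0.01},{"dp": [-0.008,0.014,-0.018],"rotation": [0.006,0.01,0.004],"hand": 0.01},{"dp": [0,0,0],"rotation": [0,0,0],"hand": 0.01}]}}

```text
t: 8.63
position: [0.434, 0.311, 0.2024]
eef_rot: [3.123, 0.769, 2.037]
ft_force: [-1.1, 0.2, -2.4]
grip_width: 0.02
```

```bash
python3 - <<'E'
from h import *
goto(C(0,53,30),RA)
s=bot.observe(); print(np.array([cx,cy,cz])@(s['position']-mid)*1e3)
save('top','t8'); save('scene','s8')
T=toolT(s); ax=-T[:3,2]; m=s['position']-T[:3,2]*0+ -0.048*ax
W=[m+ax*k for k in(-.09,-.08,-.024,.024,.09)]
im,P=cloud('t8'); m2=(np.nan_to_num(P[...,2])>.03)
for f in('t8','s8'):
    q=proj(f,W); img=cv2.imread(f'pics/{f}.png'); k=5; c0=q.mean(0).astype(int); u0,v0=c0-50
    c=cv2.resize(img[v0:v0+100,u0:u0+100],None,fx=k,fy=k,interpolation=cv2.INTER_CUBIC)
    for a in q: cv2.circle(c,(int((a[0]+.5-u0)*k),int((a[1]+.5-v0)*k)),3,(255,0,255),-1)
    cv2.imwrite(f'pics/ov_{f}.png',c)
a,b=[cv2.imread(f'pics/ov_{f}.png') for f in('t8','s8')]; cv2.imwrite('pics/ov8.png',cv2.resize(np.hstack([a,b]),(800,400)))
E
```

```text
t 8.63 total dp [-0.0181  0.0295 -0.0387] rv [-0.0206  0.0042  0.0163] n 2 per row [-0.009   0.0148 -0.0194] [-0.0103  0.0021  0.0082] F [-1.1  0.2 -2.4] w 0.02
[ 1.87102546 55.94458796 81.81897368]
```

View pics/ov8.png

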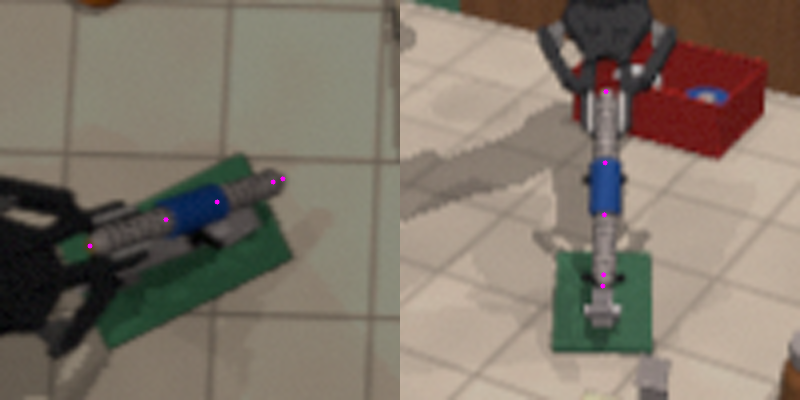

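{"name": "apply_moves", "arguments": {"increments": [{"dp": [-0.007,0.01,-0.013],"rotation": [-0.01,0.002,0.008],"hand": 0.01},{"dp": [-0.006,0.01,-0.013],"rotation": [-0.01,0.002,0.008],"hand": 0.01},{"dp": [-0.005,0.01,-0.013],"rotation": [0,0,0],"hand": 0.01},{"dp": [0,0,0],"rotation": [0,0,0],"hand": 0.01},{"dp": [0,0,0],"rotation": [0,0,0],"hand": 0.01}]}}

```text
t: 9.15
position: [0.4188, 0.3398, 0.1662]
eef_rot: [3.13, 0.788, 2.052]
ft_force: [0.2, 0.6, -1.9]
grip_width: 0.0197
```

```bash
cat >> h.py <<'E'
def cr():
    s=bot.observe(); print('cradle frame mm',(np.array([cx,cy,cz])@(s['position']-mid)*1e3).round(1),'F',(np.array([cx,cy,cz])@s['ft_force']).round(1))
E
python3 - <<'E'
from h import *
goto(C(0,53,10),RA);cr()
E
```

```text
t 9.15 total dp [-0.0096  0.0131 -0.0167] rv [-0.0018  0.008   0.0067] n 1 per row [-0.0096  0.0131 -0.0167] [-0.0018  0.008   0.0067] F [ 0.2  0.6 -1.9] w 0.0197
cradle frame mm [ 2.2 53.4 33.2] F [ 0.4 -1.1 -1.6]
```

{"name": "apply_moves", "arguments": {"increments": [{"dp": [-0.006,0.006,-0.008],"rotation": [-0.002,0.008,0.007],"hand": 0.01},{"dp": [-0.004,0.007,-0.008],"rotation": [0,0,0],"hand": 0.01},{"dp": [0,0,0],"rotation": [0,0,0],"hand": 0.01},{"dp": [0,0,0],"rotation": [0,0,0],"hand": 0.01}]}}

```text
t: 9.48
position: [0.4077, 0.3541, 0.1485]
eef_rot: [-3.139, 0.786, 2.069]
ft_force: [0.5, -0.2, -2.1]
grip_width: 0.0199
```

```bash
python3 - <<'E'
from h import *
goto(C(0,51,3),RA);cr()
save('scene','s9'); save('top','t9'); crop('s9',210,70,310,190,5,'c9'); crop('t9',90,190,190,270,6,'c9t')
E
```

```text
t 9.48 total dp [-0.0001  0.0019 -0.0053] rv [ 0.001  -0.0012 -0.0015] n 1 per row [-0.0001  0.0019 -0.0053] [ 0.001  -0.0012 -0.0015] F [ 0.5 -0.2 -2.1] w 0.0199
cradle frame mm [-0.8 53.5  8. ] F [ 0.4 -1.8 -1.2]
```

View pics/c9.png

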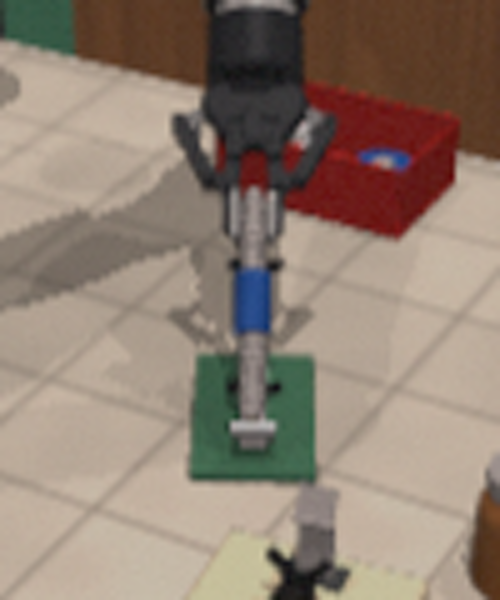

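View pics/c9t.png

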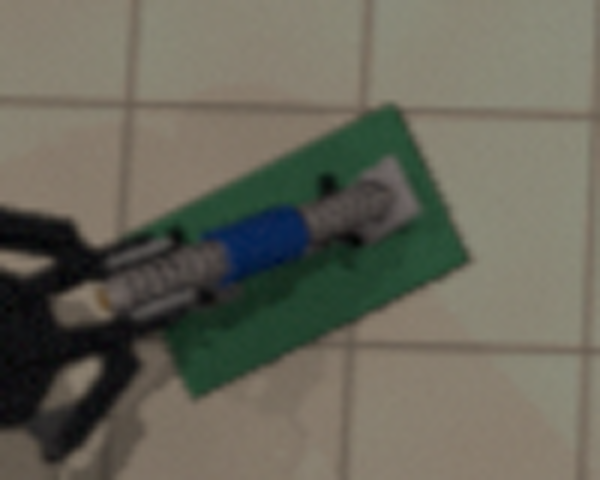

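{"name": "apply_moves", "arguments": {"increments": [{"dp": [-0.0005,0.0032,-0.0028],"rotation": [0,0,0],"hand": 0.01},{"dp": [-0.001,0.0025,-0.0028],"rotation": [0,0,0],"hand": 0.01},{"dp": [0,0,0],"rotation": [0,0,0],"hand": 0.01}]}}

```text
t: 9.83
position: [0.407, 0.3596, 0.1436]
eef_rot: [3.141, 0.786, 2.066]
ft_force: [0.2, -1.0, -2.9]
grip_width: 0.0198
```

```bash
python3 - <<'E'
from h import *
goto(C(0,48,0),RA);cr()
E
```

```text
t 9.83 total dp [ 0.0006 -0.0035 -0.0047] rv [0.0002 0.0005 0.0002] n 1 per row [ 0.0006 -0.0035 -0.0047] [0.0002 0.0005 0.0002] F [ 0.2 -1.  -2.9] w 0.0198
cradle frame mm [ 1.2 53.7  0.9] F [-0.3 -2.8 -1.3]
```

{"name": "apply_moves", "arguments": {"increments": [{"dp": [-0.0015,0.001,-0.0015],"rotation": [0,0,0],"hand": 0.01},{"dp": [0.0006,-0.001,-0.0012],"rotation": [0,0,0],"hand": 0.01},{"dp": [0.0006,-0.001,-0.0012],"rotation": [0,0,0],"hand": 0.01},{"dp": [0,0,0],"rotation": [0,0,0],"hand": 0.01}]}}

```text
t: 10.17
position: [0.4079, 0.3577, 0.1407]
eef_rot: [3.138, 0.789, 2.062]
ft_force: [0.4, -0.6, -2.1]
grip_width: 0.0199
```

```bash
python3 - <<'E'
from h import *
goto(C(0,48,0),RA);cr()
E
```

```text
t 10.17 total dp [-0.0003 -0.0016 -0.0018] rv [0.0016 0.0037 0.0015] n 1 per row [-0.0003 -0.0016 -0.0018] [0.0016 0.0037 0.0015] F [ 0.4 -0.6 -2.1] w 0.0199
cradle frame mm [ 1.1 50.2  0.4] F [ 0. -2. -1.]
```

{"name": "apply_moves", "arguments": {"increments": [{"dp": [-0.001,0.0005,-0.0015],"rotation": [0.002,0.004,0.001],"hand": 0.01},{"dp": [0.0003,-0.0005,-0.002],"rotation": [0,0,0],"hand": 0.01},{"dp": [0,0,-0.001],"rotation": [0,0,0],"hand": 0.01}]}}

```text
t: 10.42
position: [0.4082, 0.3578, 0.1398]
eef_rot: [3.136, 0.788, 2.061]
ft_force: [-1.9, -0.7, 4.4]
grip_width: 0.02
```

```bash
python3 - <<'E'
from h import *
goto(C(0,48,0),RA);cr()
E
```

```text
t 10.42 total dp [-0.0006 -0.0018 -0.0009] rv [0.0002 0.0048 0.0006] n 1 per row [-0.0006 -0.0018 -0.0009] [0.0002 0.0048 0.0006] F [-1.9 -0.7  4.4] w 0.02
cradle frame mm [ 1.4 49.5 -0.3] F [-2.   3.3  2.9]
```

{"name": "apply_moves", "arguments": {"increments": [{"dp": [0,0,0],"rotation": [0,0,0],"hand": 0.03},{"dp": [0,0,0],"rotation": [0,0,0],"hand": 0.04},{"dp": [0,0,0],"rotation": [0,0,0],"hand": 0.05},{"dp": [0,0,0],"rotation": [0,0,0],"hand": 0.05},{"dp": [0,0,0],"rotation": [0,0,0],"hand": 0.05}]}}

```text
t: 10.83
position: [0.4077, 0.3583, 0.14]
eef_rot: [3.136, 0.786, 2.062]
ft_force: [0.0, 0.2, -0.3]
grip_width: 0.0498
```

```bash
python3 - <<'E'
from h import *
goto(C(0,48,0),RA);cr()
save('scene','s10'); save('top','t10')
W=[C(0,k,0) for k in(-90,-80,-24,24,80,90)]
for f in('t10','s10'):
    q=proj(f,W); img=cv2.imread(f'pics/{f}.png'); k=5; c0=q.mean(0).astype(int); u0,v0=c0-50
    c=cv2.resize(img[v0:v0+100,u0:u0+100],None,fx=k,fy=k,interpolation=cv2.INTER_CUBIC)
    for a in q: cv2.circle(c,(int((a[0]+.5-u0)*k),int((a[1]+.5-v0)*k)),2,(255,0,255),-1)
    cv2.imwrite(f'pics/ov_{f}.png',c)
a,b=[cv2.imread(f'pics/ov_{f}.png') for f in('t10','s10')]; cv2.imwrite('pics/ov10.png',cv2.resize(np.hstack([a,b]),(800,400)))
E
```

```text
t 10.83 total dp [-0.0001 -0.0022 -0.0011] rv [-0.0012  0.004   0.0002] n 1 per row [-0.0001 -0.0022 -0.0011] [-0.0012  0.004   0.0002] F [ 0.   0.2 -0.3] w 0.0498
cradle frame mm [ 1.2 50.1 -0.6] F [ 0.1 -0.1 -0.3]
```

View pics/ov10.png

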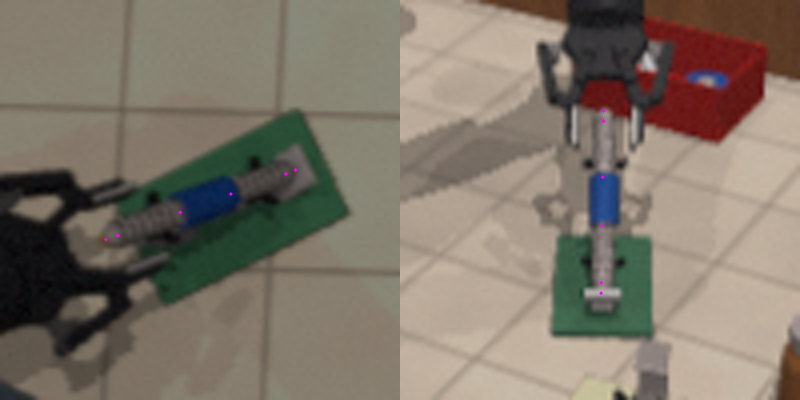

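{"name": "apply_moves", "arguments": {"increments": [{"dp": [-0.005,0.009,0.011],"rotation": [0,0,0],"hand": 0.055},{"dp": [-0.009,0.016,0.018],"rotation": [0,0,0],"hand": 0.055},{"dp": [-0.009,0.016,0.018],"rotation": [0,0,0],"hand": 0.06},{"dp": [-0.005,0.009,0.025],"rotation": [0,0,0],"hand": 0.085},{"dp": [0,0,0.035],"rotation": [0,0,0],"hand": 0.085},{"dp": [0,0,0.035],"rotation": [0,0,0],"hand": 0.085},{"dp": [0,0,0.035],"rotation": [0,0,0],"hand": 0.085},{"dp": [0,0,0.01],"rotation": [0,0,0],"hand": 0.085}]}}

```text
t: 11.6
position: [0.3771, 0.4069, 0.3304]
eef_rot: [-3.132, 0.791, 2.073]
ft_force: [0.1, 0.1, 0.1]
grip_width: 0.0849
```

```bash
cat >> h.py <<'E'
RB=np.stack([cy,cx,-cz],1)
E
python3 - <<'E'
from h import *
s=bot.observe(); print(s['position'],s['joints'].round(2))
goto([.42,.32,.34],down(2.066)); goto(C(0,-20,140),RB); print(C(0,-20,140))
save('top','t11'); save('scene','s11'); crop('t11',80,180,200,270,6,'c11'); 
E
```

```text
[0.37705138 0.4069453  0.33042211] [-0.95  0.64 -0.56  1.41  0.72  1.89 -1.06]
t 11.6 total dp [ 0.0429 -0.0869  0.0096] rv [ 0.6994  0.3704 -0.0027] n 7 per row [ 0.0061 -0.0124  0.0014] [ 0.0999  0.0529 -0.0004] F [0.1 0.1 0.1] w 0.0849
t 11.6 total dp [ 0.1004 -0.1803 -0.1406] rv [ 1.3898  0.7448 -0.0052] n 14 per row [ 0.0072 -0.0129 -0.01  ] [ 0.0993  0.0532 -0.0004] F [0.1 0.1 0.1] w 0.0849
[0.47748323 0.22666426 0.18985281]
```

View pics/c11.png

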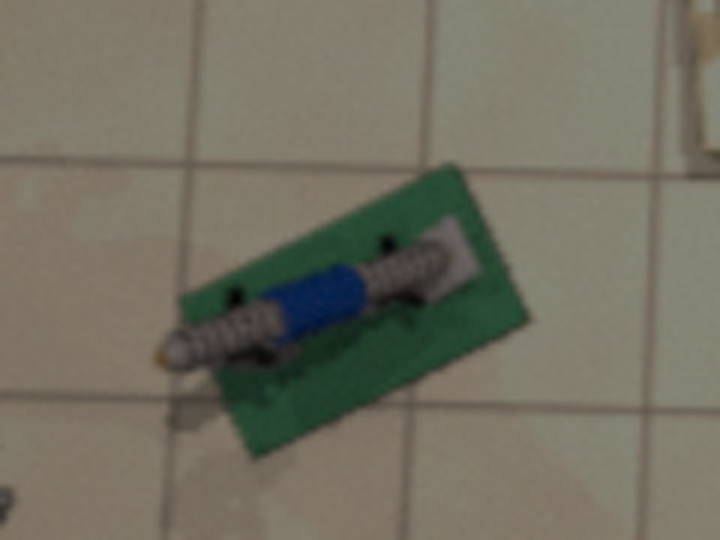

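{"name": "apply_moves", "arguments": {"increments": [{"dp": [0.006,-0.012,0.002],"rotation": [0.1,0.053,0],"hand": 0.085},{"dp": [0.006,-0.012,0.002],"rotation": [0.1,0.053,0],"hand": 0.085},{"dp": [0.006,-0.012,0.002],"rotation": [0.1,0.053,0],"hand": 0.085},{"dp": [0.006,-0.012,0.002],"rotation": [0.1,0.053,0],"hand": 0.085},{"dp": [0.006,-0.012,0.002],"rotation": [0.1,0.053,0],"hand": 0.085},{"dp": [0.006,-0.012,0.002],"rotation": [0.1,0.053,0],"hand": 0.085},{"dp": [0.006,-0.012,0.002],"rotation": [0.1,0.053,0],"hand": 0.085}]}}

```text
t: 12.28
position: [0.4127, 0.3289, 0.3294]
eef_rot: [3.138, -0.026, 2.092]
ft_force: [0.7, -0.9, -1.6]
grip_width: 0.0849
```

```bash
python3 - <<'E'
from h import *
s=bot.observe(); print(s['position'],s['eef_rot'],s['joints'].round(2))
goto(C(0,-10,160),RB)
E
```

```text
[0.41272429 0.328911   0.32938857] [ 3.13794568 -0.02605679  2.09169938] [-0.2   0.34 -0.76  1.65  0.22  1.24 -0.48]
t 12.28 total dp [ 0.0681 -0.1085 -0.1183] rv [ 0.6617  0.3725 -0.0228] n 7 per row [ 0.0097 -0.0155 -0.0169] [ 0.0945  0.0532 -0.0033] F [ 0.7 -0.9 -1.6] w 0.0849
```

{"name": "apply_moves", "arguments": {"increments": [{"dp": [0.0095,-0.015,-0.012],"rotation": [0.095,0.053,-0.003],"hand": 0.085},{"dp": [0.0095,-0.015,-0.012],"rotation": [0.095,0.053,-0.003],"hand": 0.085},{"dp": [0.0095,-0.015,-0.012],"rotation": [0.095,0.053,-0.003],"hand": 0.085},{"dp": [0.0095,-0.015,-0.012],"rotation": [0.095,0.053,-0.003],"hand": 0.085},{"dp": [0.0095,-0.015,-0.012],"rotation": [0.095,0.053,-0.003],"hand": 0.085},{"dp": [0.0095,-0.015,-0.012],"rotation": [0.095,0.053,-0.003],"hand": 0.085},{"dp": [0.0095,-0.015,-0.012],"rotation": [0.095,0.053,-0.003],"hand": 0.085},{"dp": [0,0,0],"rotation": [0,0,0],"hand": 0.085}]}}

```text
t: 12.95
position: [0.4874, 0.2089, 0.2358]
eef_rot: [3.138, -0.834, 2.027]
ft_force: [-1.0, -3.6, -2.6]
grip_width: 0.0849
```

```bash
python3 - <<'E'
from h import *
s=save('wrist','w12'); print(s['position'],s['eef_rot'],s['joints'].round(2)); cr()
goto(C(0,0,100),RB)
q=proj('w12',[C(0,k,0) for k in(-90,-80,-24,24,80,90)]); img=cv2.imread('pics/w12.png')
for a in q: cv2.circle(img,tuple((a).round().astype(int)),2,(255,0,255),-1)
cv2.imwrite('pics/w12o.png',img)
E
```

```text
[0.48735875 0.20893233 0.23583672] [ 3.13800194 -0.83428169  2.02723383] [ 0.52  0.74 -0.93  1.74 -0.29  1.06  0.32]
cradle frame mm [  0.3   2.2 186.7] F [-1.1  0.3  0.1]
t 13.0 total dp [-0.0287  0.0524 -0.0629] rv [-0.0422 -0.0161  0.0379] n 3 per row [-0.0096  0.0175 -0.021 ] [-0.0141 -0.0054  0.0126] F [-1.  -0.4  0.3] w 0.0849
```

View pics/w12o.png

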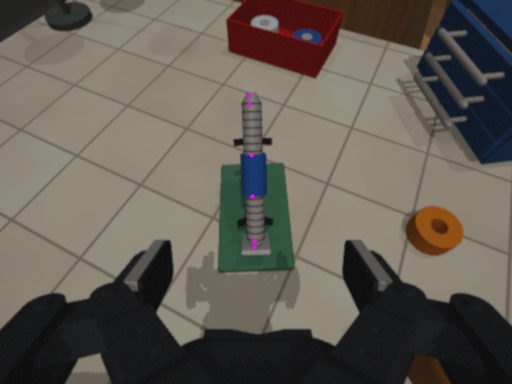

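{"name": "apply_moves", "arguments": {"increments": [{"dp": [-0.0095,0.0175,-0.021],"rotation": [-0.014,-0.005,0.012],"hand": 0.085},{"dp": [-0.0095,0.0175,-0.021],"rotation": [-0.014,-0.005,0.012],"hand": 0.085},{"dp": [-0.0095,0.0175,-0.021],"rotation": [-0.014,-0.005,0.012],"hand": 0.085},{"dp": [0,0,0],"rotation": [0,0,0],"hand": 0.085}]}}

```text
t: 13.33
position: [0.4564, 0.263, 0.169]
eef_rot: [-3.128, -0.789, 2.046]
ft_force: [-1.3, 0.9, 1.2]
grip_width: 0.0851
```

```bash
python3 - <<'E'
from h import *
s=save('wrist','w13'); cr()
goto(C(1,0,40),RB)
q=proj('w13',[C(0,k,0) for k in(-90,-80,-24,24,80,90)]); img=cv2.imread('pics/w13.png')
for a in q: cv2.circle(img,tuple((a).round().astype(int)),2,(255,0,255),-1)
cv2.imwrite('pics/w13o.png',img)
E
```

```text
cradle frame mm [-0.6 -5.4 97.4] F [ 0.8 -0.2  1.2]
t 13.38 total dp [-0.0197  0.0398 -0.0368] rv [ 0.0013 -0.0089  0.0128] n 2 per row [-0.0099  0.0199 -0.0184] [ 0.0007 -0.0045  0.0064] F [ 1.2 -0.5  0.7] w 0.0849
```

View pics/w13o.png

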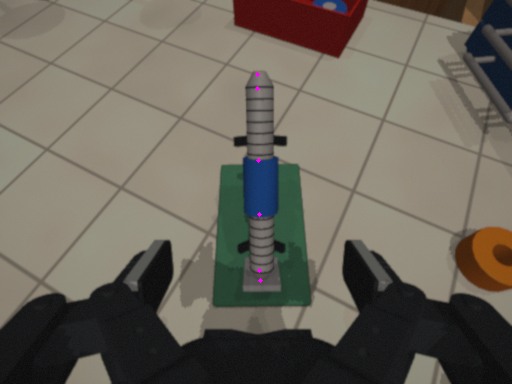

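{"name": "apply_moves", "arguments": {"increments": [{"dp": [-0.007,0.0135,-0.0125],"rotation": [0.001,-0.004,0.006],"hand": 0.085},{"dp": [-0.007,0.0135,-0.0125],"rotation": [0,-0.004,0.006],"hand": 0.085},{"dp": [-0.007,0.0135,-0.0125],"rotation": [0,0,0],"hand": 0.085},{"dp": [0,0,0],"rotation": [0,0,0],"hand": 0.085}]}}

```text
t: 13.72
position: [0.437, 0.3033, 0.1323]
eef_rot: [-3.141, -0.782, 2.063]
ft_force: [-0.6, -0.0, 0.1]
grip_width: 0.0851
```

```bash
python3 - <<'E'
from h import *
cr()
goto(C(.5,0,-19),RB)
E
```

```text
cradle frame mm [ 0.8  0.6 38. ] F [-0.5  0.3 -0.1]
t 13.72 total dp [-0.0192  0.0349 -0.0408] rv [0.0031 0.0014 0.0033] n 2 per row [-0.0096  0.0175 -0.0204] [0.0016 0.0007 0.0016] F [-0.6 -0.   0.1] w 0.0851
```

{"name": "apply_moves", "arguments": {"increments": [{"dp": [-0.0048,0.0087,-0.0102],"rotation": [0.003,0.001,0.003],"hand": 0.085},{"dp": [-0.0048,0.0087,-0.0102],"rotation": [0,0,0],"hand": 0.085},{"dp": [-0.0048,0.0087,-0.0102],"rotation": [0,0,0],"hand": 0.085},{"dp": [-0.0035,0.0065,-0.0075],"rotation": [0,0,0],"hand": 0.085},{"dp": [0,0,0],"rotation": [0,0,0],"hand": 0.085}]}}

```text
t: 14.13
position: [0.4217, 0.3354, 0.0957]
eef_rot: [3.138, -0.781, 2.064]
ft_force: [-0.5, -0.2, -0.5]
grip_width: 0.085
```

```bash
python3 - <<'E'
from h import *
cr()
goto(C(.5,0,-19),RB); save('wrist','w14')
E
```

```text
cradle frame mm [  2.6  -0.2 -12.9] F [-0.6 -0.3 -0.4]
t 14.13 total dp [-0.004   0.0029 -0.0042] rv [0.0026 0.0045 0.0046] n 1 per row [-0.004   0.0029 -0.0042] [0.0026 0.0045 0.0046] F [-0.5 -0.2 -0.5] w 0.085
```

View pics/w14.png

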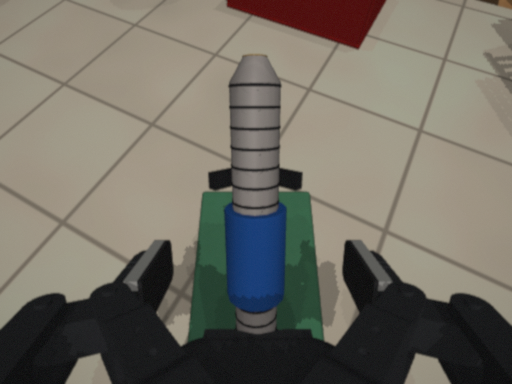

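{"name": "apply_moves", "arguments": {"increments": [{"dp": [-0.004,0.003,-0.004],"rotation": [0.003,0.004,0.004],"hand": 0.06},{"dp": [0,0,0],"rotation": [0,0,0],"hand": 0.045},{"dp": [0,0,0],"rotation": [0,0,0],"hand": 0.04}]}}

```text
t: 14.43
position: [0.4206, 0.3368, 0.0935]
eef_rot: [3.137, -0.784, 2.065]
ft_force: [0.4, 0.5, -0.1]
grip_width: 0.0512
```

```bash
python3 - <<'E'
from h import *
cr()
goto(C(.5,0,-19),RB)
E
```

```text
cradle frame mm [  2.3  -0.5 -15.7] F [ 0.6  0.1 -0.3]
t 14.43 total dp [-0.0028  0.0015 -0.002 ] rv [-0.0001  0.0034  0.0037] n 1 per row [-0.0028  0.0015 -0.002 ] [-0.0001  0.0034  0.0037] F [ 0.4  0.5 -0.1] w 0.0512
```

{"name": "apply_moves", "arguments": {"increments": [{"dp": [-0.003,0.0015,-0.002],"rotation": [0,0.003,0.003],"hand": 0.04},{"dp": [-0.001,0,-0.001],"rotation": [0,0,0],"hand": 0.036},{"dp": [0,0,0],"rotation": [0,0,0],"hand": 0.036}]}}

```text
t: 14.68
position: [0.4175, 0.3376, 0.0909]
eef_rot: [3.14, -0.785, 2.065]
ft_force: [0.0, 0.1, -0.4]
grip_width: 0.0363
```

```bash
python3 - <<'E'
from h import *
cr()
goto(C(.5,0,-19),RB); save('wrist','w15')
E
```

```text
cradle frame mm [ -0.   -0.8 -19.1] F [ 0.1 -0.3 -0.4]
t 14.68 total dp [0.0002 0.0007 0.0006] rv [0.0002 0.0014 0.0024] n 1 per row [0.0002 0.0007 0.0006] [0.0002 0.0014 0.0024] F [ 0.   0.1 -0.4] w 0.0363
```

View pics/w15.png

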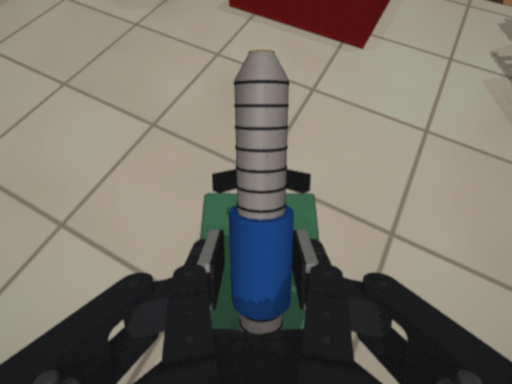

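{"name": "apply_moves", "arguments": {"increments": [{"dp": [0,0,0],"rotation": [0,0,0],"hand": 0.025},{"dp": [0,0,0],"rotation": [0,0,0],"hand": 0.02},{"dp": [0,0,0],"rotation": [0,0,0],"hand": 0.02},{"dp": [0,0,0],"rotation": [0,0,0],"hand": 0.02}], "grip_force": 110}}

```text
t: 15.07
position: [0.4191, 0.3379, 0.0914]
eef_rot: [3.137, -0.784, 2.065]
ft_force: [0.4, 0.3, -0.3]
grip_width: 0.0271
```

```bash
python3 - <<'E'
from h import *
cr()
goto(C(.5,0,-19),RB); save('wrist','w16')
E
```

```text
cradle frame mm [  1.5  -0.8 -18.4] F [ 0.5 -0.2 -0.3]
t 15.07 total dp [-0.0014  0.0004  0.0001] rv [-0.0006  0.0035  0.0044] n 1 per row [-0.0014  0.0004  0.0001] [-0.0006  0.0035  0.0044] F [ 0.4  0.3 -0.3] w 0.0271
```

View pics/w16.png

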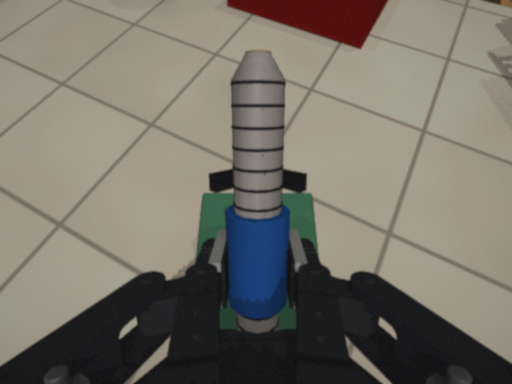

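{"name": "apply_moves", "arguments": {"increments": [{"dp": [0.002,-0.0037,0.0042],"rotation": [0,0,0],"hand": 0.02},{"dp": [0.004,-0.0075,0.0085],"rotation": [0,0,0],"hand": 0.02},{"dp": [0.005,-0.0093,0.0106],"rotation": [0,0,0],"hand": 0.02},{"dp": [0.008,-0.015,0.017],"rotation": [0,0,0],"hand": 0.02},{"dp": [0.008,-0.015,0.019],"rotation": [0,0,0],"hand": 0.02},{"dp": [0.004,-0.007,0.03],"rotation": [0,0,0],"hand": 0.02},{"dp": [0,0,0.03],"rotation": [0,0,0],"hand": 0.02},{"dp": [0,0,0.03],"rotation": [0,0,0],"hand": 0.02},{"dp": [0,0,0],"rotation": [0,0,0],"hand": 0.02}]}}

```text
t: 15.87
position: [0.4482, 0.2727, 0.2449]
eef_rot: [-3.132, -0.783, 2.057]
ft_force: [0.4, 1.7, -2.4]
grip_width: 0.0271
```

```bash
python3 - <<'E'
from h import *
s=save('wrist','w17'); print(s['position'],s['eef_rot'],s['joints'].round(2))
goto([.52,.15,.30],down(1.68))
E
```

```text
[0.44815564 0.2726641  0.24485504] [-3.13207336 -0.78339422  2.05745287] [ 0.42  0.67 -0.95  1.81 -0.3   0.99  0.24]
t 15.92 total dp [ 0.0722 -0.1218  0.0577] rv [-0.7492 -0.2413 -0.3607] n 8 per row [ 0.009  -0.0152  0.0072] [-0.0937 -0.0302 -0.0451] F [ 0.1  0.1 -3. ] w 0.0272
```

View pics/w17.png

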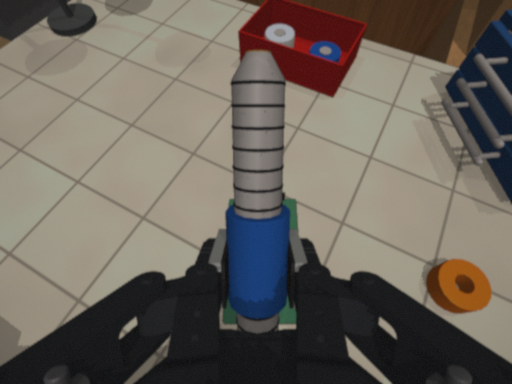

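{"name": "apply_moves", "arguments": {"increments": [{"dp": [0.009,-0.015,0.007],"rotation": [-0.094,-0.03,-0.045],"hand": 0.02},{"dp": [0.009,-0.015,0.007],"rotation": [-0.094,-0.03,-0.045],"hand": 0.02},{"dp": [0.009,-0.015,0.007],"rotation": [-0.094,-0.03,-0.045],"hand": 0.02},{"dp": [0.009,-0.015,0.007],"rotation": [-0.094,-0.03,-0.045],"hand": 0.02},{"dp": [0.009,-0.015,0.007],"rotation": [-0.094,-0.03,-0.045],"hand": 0.02},{"dp": [0.009,-0.015,0.007],"rotation": [-0.094,-0.03,-0.045],"hand": 0.02},{"dp": [0.009,-0.015,0.007],"rotation": [-0.094,-0.03,-0.045],"hand": 0.02},{"dp": [0.009,-0.015,0.007],"rotation": [-0.094,-0.03,-0.045],"hand": 0.02},{"dp": [0,0,0],"rotation": [0,0,0],"hand": 0.02}]}}

```text
t: 16.67
position: [0.5194, 0.1371, 0.2906]
eef_rot: [-3.138, 0.035, 1.648]
ft_force: [-0.8, 1.6, -2.9]
grip_width: 0.0274
```

```bash
python3 - <<'E'
from h import *
s=save('wrist','w18'); print(s['position'],s['eef_rot'],s['joints'].round(2))
goto([.60,.018,.28],down(1.68))
E
```

```text
[0.51941219 0.13709851 0.29064696] [-3.13812699  0.03480798  1.64822329] [ 0.01  0.36 -0.53  1.69  0.23  1.17 -0.51]
t 16.72 total dp [ 0.0816 -0.1195 -0.0095] rv [ 0.0307 -0.0039  0.0293] n 4 per row [ 0.0204 -0.0299 -0.0024] [ 0.0077 -0.001   0.0073] F [ 0.5  0.8 -2.7] w 0.0272
```

View pics/w18.png

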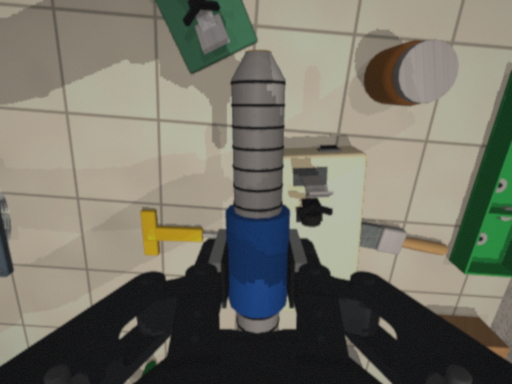

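```bash
cat >> h.py <<'E'
smid=np.array([.6005,.0178,.100]); syaw=np.deg2rad(6.4)
def S(x,y,z):
    c,s=np.cos(syaw),np.sin(syaw); return smid+np.array([c*x-s*y,s*x+c*y,z])/1e3
def sp():
    s=bot.observe(); d=(s['position']-smid)*1e3; c,n=np.cos(syaw),np.sin(syaw)
    print('spinner frame mm',np.round([c*d[0]+n*d[1],-n*d[0]+c*d[1],d[2]],1),'F',np.round(s['ft_force'],1),'rpy',np.round(s['eef_rot'],3),'t',round(s['t'],2))
E
python3 - <<'E'
from h import *
def ov(f,u0,v0,u1,v1,k,out):
    W=[S(x,y,z) for y in(62,-62) for x,z in((-22,3),(22,3),(0,-15))]
    W+=[S(x,y,z) for y in(97.5,-97.5) for x in(-13,13) for z in(34,)]+[S(x,y,z) for y in(86,-86) for x in(-13,13) for z in(12,)]+[S(x,y,-40) for x in(-75,75) for y in(-125,125)]
    img=cv2.imread(f'pics/{f}.png')[v0:v1,u0:u1]; c=cv2.resize(img,None,fx=k,fy=k,interpolation=cv2.INTER_CUBIC)
    for a in proj(f,W): cv2.circle(c,(int((a[0]+.5-u0)*k),int((a[1]+.5-v0)*k)),2,(255,0,255),-1)
    cv2.imwrite(f'pics/{out}.png',c)
ov('t0',185,145,285,215,7,'o1'); ov('s0',220,155,310,255,6,'o2'); ov('w18',270,140,370,280,5,'o3')
E
```

```text
(no output)
```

View pics/o1.png

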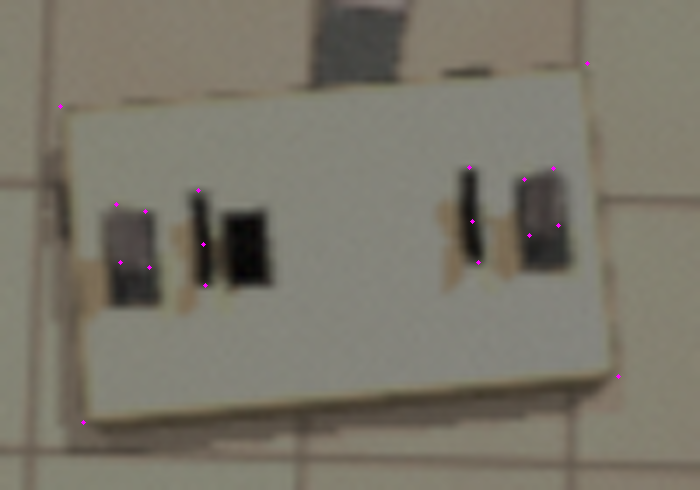

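View pics/o2.png

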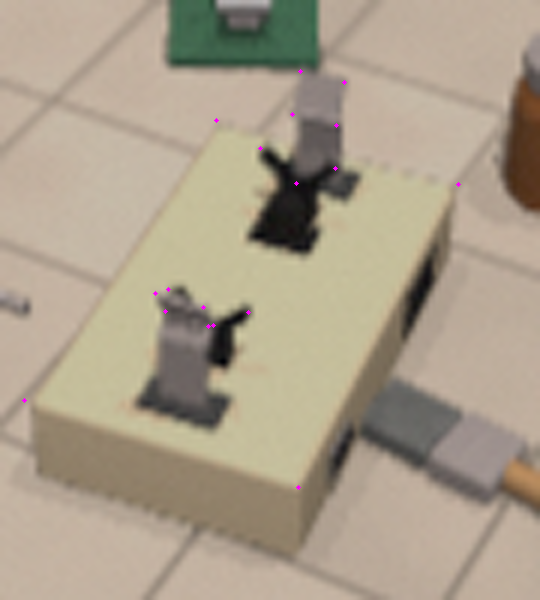

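View pics/o3.png

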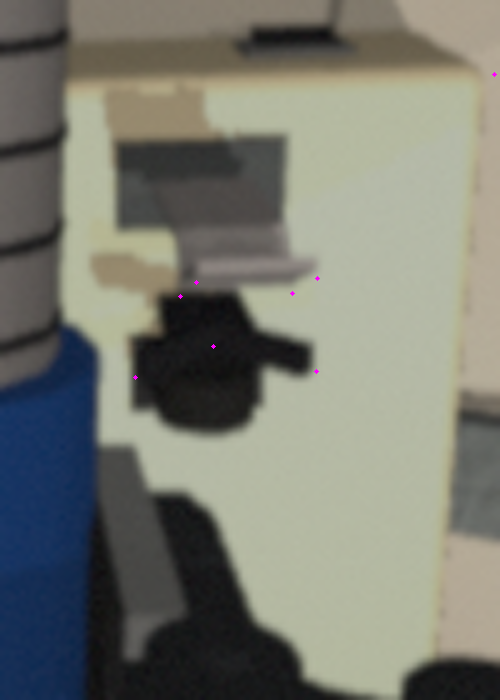

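{"name": "apply_moves", "arguments": {"increments": [{"dp": [0.0204,-0.03,-0.002],"rotation": [0.008,-0.001,0.007],"hand": 0.02},{"dp": [0.0204,-0.03,-0.002],"rotation": [0.008,-0.001,0.007],"hand": 0.02},{"dp": [0.0204,-0.03,-0.002],"rotation": [0.008,-0.001,0.007],"hand": 0.02},{"dp": [0.0204,-0.03,-0.002],"rotation": [0.008,-0.001,0.007],"hand": 0.02},{"dp": [0,0,0],"rotation": [0,0,0],"hand": 0.02},{"dp": [0,0,0],"rotation": [0,0,0],"hand": 0.02}]}}

```text
t: 17.22
position: [0.596, 0.0155, 0.2708]
eef_rot: [-3.126, -0.027, 1.699]
ft_force: [-0.1, 1.7, -2.1]
grip_width: 0.0273
```

```bash
sed -i 's/smid=np.array(.*\]); syaw/smid=np.array([.5997,.0173,.100]); syaw/' h.py; python3 - <<'E'
from h import *
s=bot.observe(); print(s['joints'].round(2)); sp()
goto(S(-.0,-.8,130),down(np.pi/2+syaw))
save('top','t19'); save('scene','s19'); save('wrist','w19')
E
```

```text
[ 0.24  0.47 -0.52  1.57  0.21  1.18 -0.18]
spinner frame mm [ -3.8  -1.4 170.8] F [-0.1  1.7 -2.1] rpy [-3.126 -0.027  1.699] t 17.22
t 17.22 total dp [ 0.0038  0.001  -0.0408] rv [-0.0249 -0.0192 -0.0165] n 2 per row [ 0.0019  0.0005 -0.0204] [-0.0125 -0.0096 -0.0083] F [-0.1  1.7 -2.1] w 0.0273
```

View pics/w19.png

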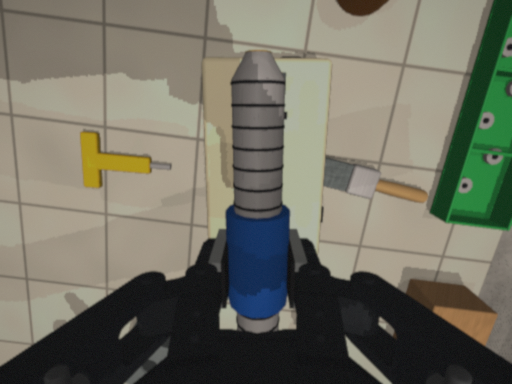

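View pics/s19.png

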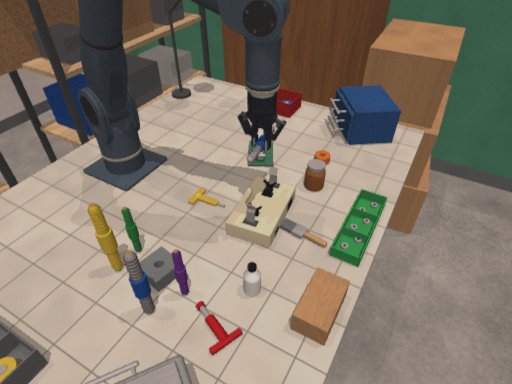

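View pics/t19.png

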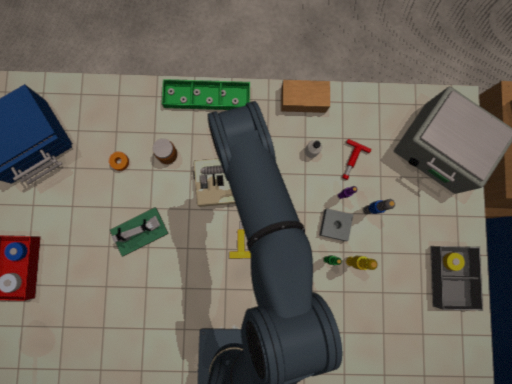

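{"name": "apply_moves", "arguments": {"increments": [{"dp": [0.002,0.0005,-0.02],"rotation": [-0.0125,-0.0096,-0.008],"hand": 0.02},{"dp": [0.002,0.0005,-0.02],"rotation": [-0.0125,-0.0096,-0.008],"hand": 0.02},{"dp": [0,0,-0.018],"rotation": [0,0,0],"hand": 0.02},{"dp": [0,0,0],"rotation": [0,0,0],"hand": 0.02}]}}

```text
t: 17.7
position: [0.5979, 0.0237, 0.2129]
eef_rot: [3.138, -0.003, 1.692]
ft_force: [0.1, 0.5, -2.2]
grip_width: 0.0275
```

```bash
cat >> h.py <<'E'
def spov(tag):
    sp(); s=save('scene','s'+tag); T=toolT(s); f='s'+tag
    m=T[:3,3]-T[:3,2]*.0184+T[:3,0]*.0008; ax=T[:3,0]
    W=[m+ax*k for k in(-.09,-.08,-.024,.024,.08,.09)]
    V=[S(x,y,z) for y in(97.5,-97.5) for x in(-13,13) for z in(34,)]+[S(x,y,3) for y in(62,-62) for x in(-22,22)]
    u0,v0,u1,v1,k=215,110,325,250,5
    c=cv2.resize(cv2.imread(f'pics/{f}.png')[v0:v1,u0:u1],None,fx=k,fy=k,interpolation=cv2.INTER_CUBIC)
    for A,col in((W,(255,0,255)),(V,(0,255,255))):
        for a in proj(f,A): cv2.circle(c,(int((a[0]+.5-u0)*k),int((a[1]+.5-v0)*k)),2,col,-1)
    cv2.imwrite(f'pics/o{tag}.png',cv2.resize(c,None,fx=.85,fy=.85,interpolation=cv2.INTER_AREA))
E
python3 - <<'E'
from h import *
spov('20'); save('wrist','w20')
goto(S(-.0,-.8,50),down(np.pi/2+syaw))
E
```

```text
spinner frame mm [ -1.    6.5 112.9] F [ 0.1  0.5 -2.2] rpy [ 3.138e+00 -3.000e-03  1.692e+00] t 17.7
t 17.8 total dp [ 0.0001 -0.0075 -0.0661] rv [-0.0034  0.0077 -0.0091] n 2 per row [ 0.0001 -0.0038 -0.0331] [-0.0017  0.0038 -0.0046] F [ 0.2 -0.1 -1.3] w 0.0273
```

View pics/o20.png

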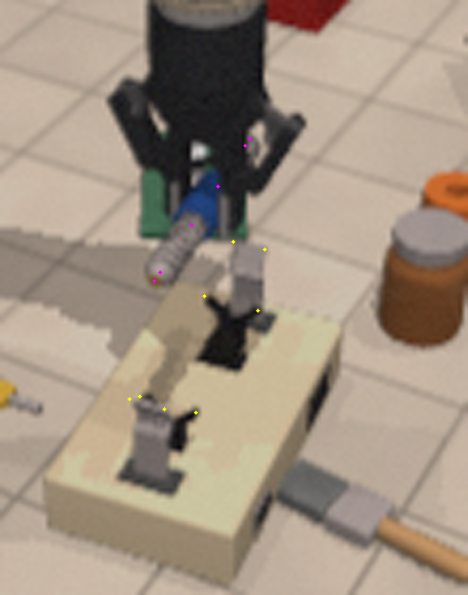

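View pics/w20.png

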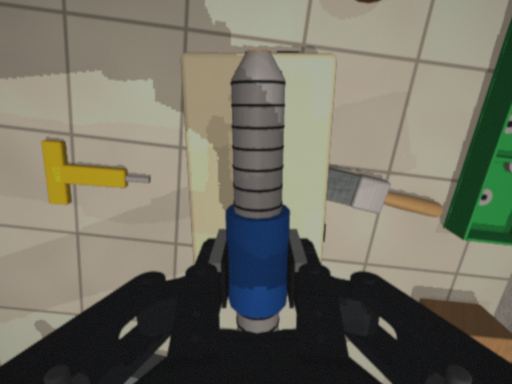

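{"name": "apply_moves", "arguments": {"increments": [{"dp": [0,-0.0045,-0.02],"rotation": [-0.002,0.004,-0.005],"hand": 0.02},{"dp": [0,-0.003,-0.02],"rotation": [-0.002,0.004,-0.005],"hand": 0.02},{"dp": [0,0,-0.015],"rotation": [0,0,0],"hand": 0.02},{"dp": [0,0,0],"rotation": [0,0,0],"hand": 0.02},{"dp": [0,0,0],"rotation": [0,0,0],"hand": 0.02}]}}

```text
t: 18.22
position: [0.6032, 0.0203, 0.1681]
eef_rot: [3.13, -0.002, 1.685]
ft_force: [-0.3, 0.2, -1.6]
grip_width: 0.0273
```

```bash
python3 - <<'E'
from h import *
sp()
goto(S(-.0,-.8,50),down(np.pi/2+syaw))
E
```

```text
spinner frame mm [ 3.8  2.6 68.1] F [-0.3  0.2 -1.6] rpy [ 3.130e+00 -2.000e-03  1.685e+00] t 18.22
t 18.22 total dp [-0.0034 -0.0038 -0.0181] rv [-0.0029  0.0109 -0.003 ] n 1 per row [-0.0034 -0.0038 -0.0181] [-0.0029  0.0109 -0.003 ] F [-0.3  0.2 -1.6] w 0.0273
```

{"name": "apply_moves", "arguments": {"increments": [{"dp": [-0.0034,-0.0038,-0.006],"rotation": [-0.003,0.011,-0.003],"hand": 0.02},{"dp": [0,0,-0.006],"rotation": [0,0,0],"hand": 0.02},{"dp": [0,0,0],"rotation": [0,0,0],"hand": 0.02},{"dp": [0,0,0],"rotation": [0,0,0],"hand": 0.02}]}}

```text
t: 18.55
position: [0.6016, 0.0171, 0.1598]
eef_rot: [3.137, 0.0, 1.683]
ft_force: [-0.3, 0.1, -2.3]
grip_width: 0.027
```

```bash
python3 - <<'E'
from h import *
spov('21'); save('wrist','w21')
goto(S(-.0,-.8,30),down(np.pi/2+syaw))
E
```

```text
spinner frame mm [ 1.9 -0.4 59.8] F [-0.3  0.1 -2.3] rpy [3.137 0.    1.683] t 18.55
t 18.65 total dp [-0.0018 -0.0007 -0.0297] rv [-0.0006  0.0049 -0.0003] n 1 per row [-0.0018 -0.0007 -0.0297] [-0.0006  0.0049 -0.0003] F [-0.7 -0.1 -3.1] w 0.0271
```

View pics/o21.png

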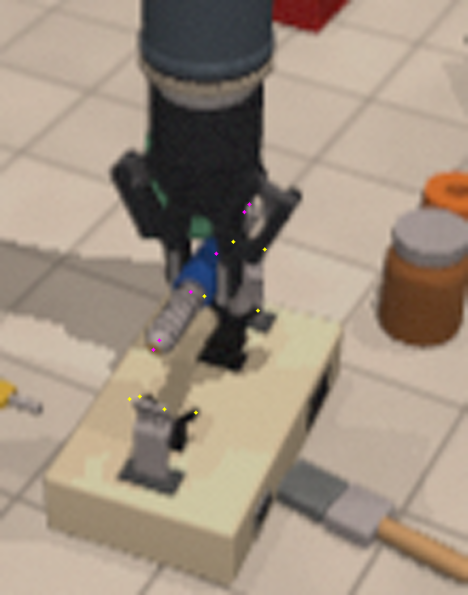

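View pics/w21.png

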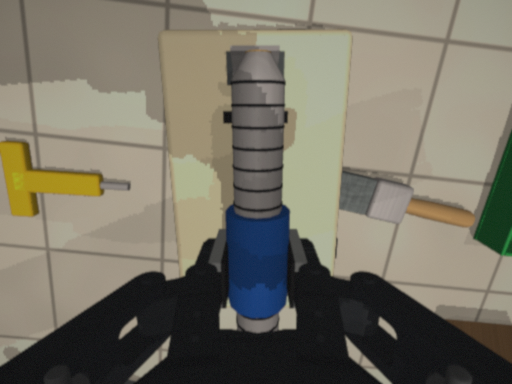

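```bash
python3 - <<'E'
from h import *
crop('w21',200,20,320,140,6,'c21')
z=np.load('pics/w21.npz'); T=z['T'];K=z['K']
def ray(u,v,h):
    d=T[:3,:3]@np.linalg.inv(K)@[u,v,1]; o=T[:3,3]; p=o+d*(h-o[2])/d[2]
    d=(p-smid)*1e3; c,n=np.cos(syaw),np.sin(syaw); return np.round([c*d[0]+n*d[1],-n*d[0]+c*d[1],d[2]],1)
print('cliptop',ray(235,46.5,.134),'clipbot',ray(235,84,.06),'saddle',ray(223,117,.103),ray(289,117,.103),'tip',ray(258,51,.178),'sl',ray(258,205,.178+.0))
print('pred',proj('w21',[S(0,97.5,34),S(0,96.5,-40),S(-22,62,3),S(22,62,3)]))
im,P=cloud('w21'); 
E
```

```text
cliptop [ -9.7 101.7  34. ] clipbot [-15.1  87.5 -40. ] saddle [-20.6  64.3   3. ] [23.3 64.3  3. ] tip [ 2.1 92.7 78. ] sl [ 2.1 28.9 78. ]
pred [[253.47144794  55.30737069]
 [254.18994427  71.70185813]
 [221.04459963 120.58702138]
 [286.94656198 120.57833546]]
```

View pics/c21.png

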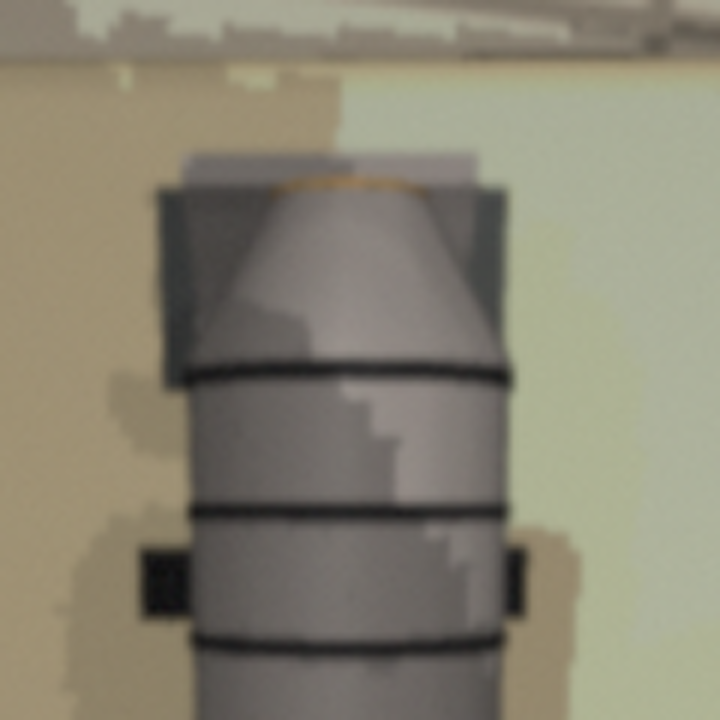

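{"name": "apply_moves", "arguments": {"increments": [{"dp": [-0.001,-0.001,-0.008],"rotation": [0,0.005,0],"hand": 0.02},{"dp": [-0.001,0,-0.008],"rotation": [0,0,0],"hand": 0.02},{"dp": [-0.0005,0,-0.008],"rotation": [0,0,0],"hand": 0.02},{"dp": [0,0,-0.005],"rotation": [0,0,0],"hand": 0.02},{"dp": [0,0,0],"rotation": [0,0,0],"hand": 0.02}]}}

```text
t: 19.07
position: [0.5988, 0.0161, 0.128]
eef_rot: [-3.142, -0.001, 1.683]
ft_force: [-1.1, 0.6, -2.3]
grip_width: 0.0275
```

```bash
python3 - <<'E'
from h import *
sp(); save('wrist','w22')
goto(S(1,-.8,15),down(np.pi/2+syaw))
E
```

```text
spinner frame mm [-1.  -1.1 28. ] F [-1.1  0.6 -2.3] rpy [-3.142e+00 -1.000e-03  1.683e+00] t 19.07
t 19.12 total dp [ 0.0019  0.0005 -0.0134] rv [-0.0007 -0.     -0.0002] n 1 per row [ 0.0019  0.0005 -0.0134] [-0.0007 -0.     -0.0002] F [-1.   0.6 -2.9] w 0.0271
```

View pics/w22.png

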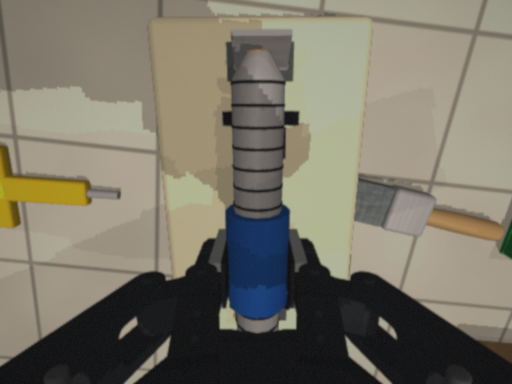

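{"name": "apply_moves", "arguments": {"increments": [{"dp": [0.002,0.0005,-0.005],"rotation": [0,0,0],"hand": 0.02},{"dp": [0,0,-0.005],"rotation": [0,0,0],"hand": 0.02},{"dp": [0,0,0],"rotation": [0,0,0],"hand": 0.02},{"dp": [0,0,0],"rotation": [0,0,0],"hand": 0.02}]}}

```text
t: 19.45
position: [0.6014, 0.0169, 0.1173]
eef_rot: [3.141, -0.001, 1.683]
ft_force: [0.5, -1.1, -2.4]
grip_width: 0.0273
```

```bash
python3 - <<'E'
from h import *
spov('23'); save('wrist','w23')
goto(S(1,-.8,5),down(np.pi/2+syaw))
E
```

```text
spinner frame mm [ 1.6 -0.6 17.3] F [ 0.5 -1.1 -2.4] rpy [ 3.141e+00 -1.000e-03  1.683e+00] t 19.45
t 19.55 total dp [-0.0006 -0.0002 -0.0125] rv [-0.0009  0.0003 -0.0003] n 1 per row [-0.0006 -0.0002 -0.0125] [-0.0009  0.0003 -0.0003] F [-1.2  0.2 -2.7] w 0.027
```

View pics/o23.png

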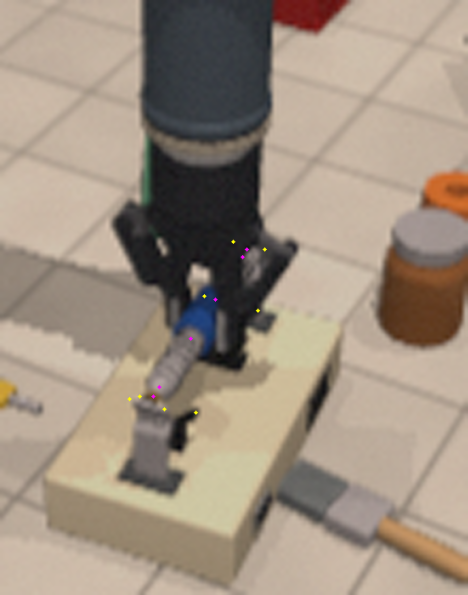

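View pics/w23.png

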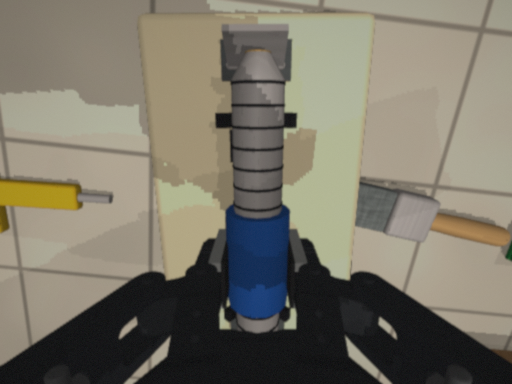

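{"name": "apply_moves", "arguments": {"increments": [{"dp": [-0.0005,0,-0.004],"rotation": [0,0,0],"hand": 0.02},{"dp": [0,0,-0.004],"rotation": [0,0,0],"hand": 0.02},{"dp": [0,0,-0.003],"rotation": [0,0,0],"hand": 0.02}]}}

```text
t: 19.8
position: [0.6016, 0.0169, 0.1069]
eef_rot: [3.139, -0.001, 1.683]
ft_force: [-0.6, -0.5, 0.7]
grip_width: 0.0271
```

```bash
python3 - <<'E'
from h import *
sp(); s=bot.observe(); print(s['moment'].round(2))
goto(S(1,-.8,0),down(np.pi/2+syaw))
E
```

```text
spinner frame mm [ 1.8 -0.6  6.9] F [-0.6 -0.5  0.7] rpy [ 3.139e+00 -1.000e-03  1.683e+00] t 19.8
[ 0.06  0.06 -0.05]
t 19.8 total dp [-0.0008 -0.0003 -0.0069] rv [-0.001   0.0027 -0.0002] n 1 per row [-0.0008 -0.0003 -0.0069] [-0.001   0.0027 -0.0002] F [-0.6 -0.5  0.7] w 0.0271
```

Contact about where expected (TCP z +6). Press on.

{"name": "apply_moves", "arguments": {"increments": [{"dp": [-0.0005,0,-0.004],"rotation": [0,0,0],"hand": 0.02},{"dp": [0,0,-0.004],"rotation": [0,0,0],"hand": 0.02}]}}

```text
t: 19.97
position: [0.6026, 0.0172, 0.0998]
eef_rot: [3.135, -0.001, 1.682]
ft_force: [0.9, -0.5, 7.9]
grip_width: 0.0269
```

```bash
python3 - <<'E'
from h import *
sp(); s=bot.observe(); print(s['moment'].round(2))
goto(S(1,-.8,0),down(np.pi/2+syaw)); save('wrist','w24')
E
```

```text
spinner frame mm [ 2.9 -0.4 -0.2] F [ 0.9 -0.5  7.9] rpy [ 3.135e+00 -1.000e-03  1.682e+00] t 19.97
[ 0.06 -0.35 -0.11]
t 19.97 total dp [-0.0018 -0.0006  0.0002] rv [-0.0013  0.0064  0.0001] n 1 per row [-0.0018 -0.0006  0.0002] [-0.0013  0.0064  0.0001] F [ 0.9 -0.5  7.9] w 0.0269
```

View pics/w24.png

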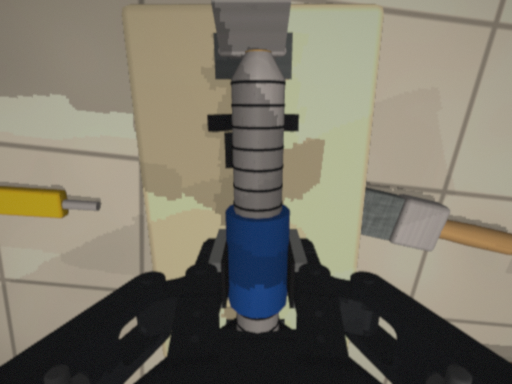

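{"name": "apply_moves", "arguments": {"increments": [{"dp": [-0.002,0,-0.004],"rotation": [-0.001,0.006,0],"hand": 0.02},{"dp": [-0.001,0,-0.004],"rotation": [0,0.003,0],"hand": 0.02}]}}

```text
t: 20.18
position: [0.6013, 0.0173, 0.0922]
eef_rot: [3.141, -0.0, 1.682]
ft_force: [0.5, -0.7, 0.4]
grip_width: 0.027
```

```bash
python3 - <<'E'
from h import *
sp(); s=bot.observe(); print(s['moment'].round(2))
goto(S(1,-.8,-10),down(np.pi/2+syaw))
E
```

```text
spinner frame mm [ 1.5 -0.2 -7.8] F [ 0.5 -0.7  0.4] rpy [ 3.141 -0.     1.682] t 20.18
[-0.18 -0.02  0.  ]
t 20.18 total dp [-0.0005 -0.0007 -0.0022] rv [-0.0005  0.001   0.0004] n 1 per row [-0.0005 -0.0007 -0.0022] [-0.0005  0.001   0.0004] F [ 0.5 -0.7  0.4] w 0.027
```

{"name": "apply_moves", "arguments": {"increments": [{"dp": [-0.0005,-0.0005,-0.004],"rotation": [0,0.001,0],"hand": 0.02},{"dp": [-0.0005,0,-0.004],"rotation": [0,0.002,0],"hand": 0.02}]}}

```text
t: 20.35
position: [0.6001, 0.0166, 0.0834]
eef_rot: [-3.139, -0.001, 1.682]
ft_force: [2.5, -0.8, 21.7]
grip_width: 0.027
```

```bash
python3 - <<'E'
from h import *
sp(); s=bot.observe(); print(s['moment'].round(2))
goto(S(1,-.8,-18),down(np.pi/2+syaw)); save('wrist','w25')
E
```

```text
spinner frame mm [  0.3  -0.8 -16.6] F [ 2.5 -0.8 21.7] rpy [-3.139e+00 -1.000e-03  1.682e+00] t 20.35
[-0.23 -1.23 -0.04]
t 20.35 total dp [ 0.0007  0.     -0.0014] rv [-0.0003 -0.0023  0.0005] n 1 per row [ 0.0007  0.     -0.0014] [-0.0003 -0.0023  0.0005] F [ 2.5 -0.8 21.7] w 0.027
```

View pics/w25.png

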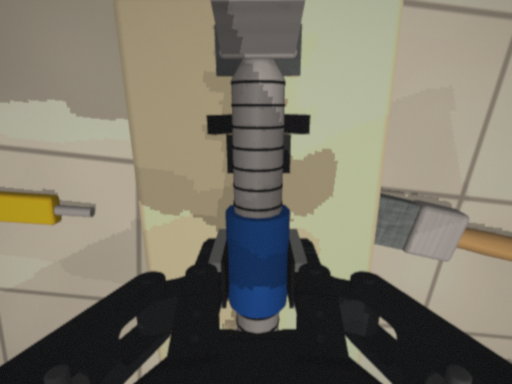

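```bash
python3 - <<'E'
from h import *
spov('25'); sp()
E
```

```text
spinner frame mm [  0.7  -0.7 -16.8] F [ 1.8 -0.3 -0.3] rpy [-3.14  -0.     1.682] t 20.4
spinner frame mm [  0.7  -0.7 -16.5] F [ 1.2 -0.3 -1.2] rpy [-3.140e+00 -1.000e-03  1.682e+00] t 20.45
```

View pics/o25.png

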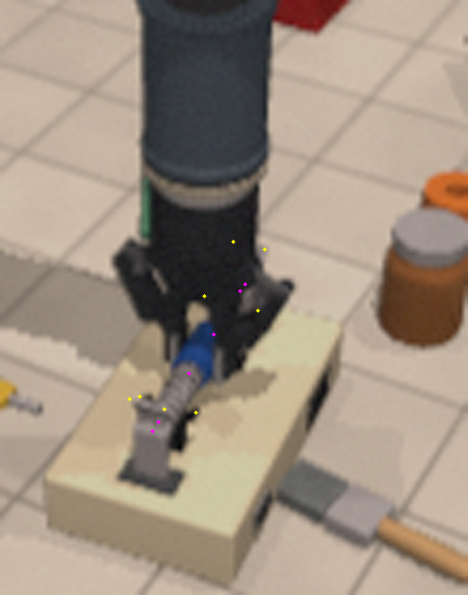

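{"name": "apply_moves", "arguments": {"increments": [{"dp": [0,0,-0.002],"rotation": [0,0,0],"hand": 0.02},{"dp": [0,0,-0.002],"rotation": [0,0,0],"hand": 0.02}]}}

```text
t: 20.62
position: [0.6009, 0.0167, 0.0826]
eef_rot: [-3.142, 0.001, 1.683]
ft_force: [-11.7, -2.6, 36.9]
grip_width: 0.0277
```

```bash
python3 - <<'E'
from h import *
sp()
E
```

```text
spinner frame mm [  1.1  -0.7 -17.4] F [-11.7  -2.6  36.9] rpy [-3.142e+00  1.000e-03  1.683e+00] t 20.62
```

{"name": "apply_moves", "arguments": {"increments": [{"dp": [0,0,0.0005],"rotation": [0,0,0],"hand": 0.032},{"dp": [0,0,0],"rotation": [0,0,0],"hand": 0.045},{"dp": [0,0,0],"rotation": [0,0,0],"hand": 0.06},{"dp": [0,0,0],"rotation": [0,0,0],"hand": 0.06}]}}

```text
t: 20.95
position: [0.6003, 0.0169, 0.0837]
eef_rot: [-3.141, 0.001, 1.683]
ft_force: [-0.3, 1.0, -0.1]
grip_width: 0.0597
```

```bash
python3 - <<'E'
from h import *
sp(); save('wrist','w26')
E
```

```text
spinner frame mm [  0.6  -0.4 -16.3] F [-0.3  1.  -0.1] rpy [-3.141e+00  1.000e-03  1.683e+00] t 20.95
```

View pics/w26.png

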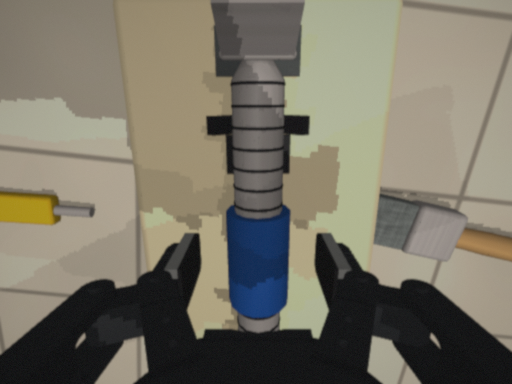

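Released and centred. Now straight up, then a view from above to check both clips.

{"name": "apply_moves", "arguments": {"increments": [{"dp": [0,0,0.01],"rotation": [0,0,0],"hand": 0.07},{"dp": [0,0,0.02],"rotation": [0,0,0],"hand": 0.08},{"dp": [0,0,0.03],"rotation": [0,0,0],"hand": 0.085},{"dp": [0,0,0.035],"rotation": [0,0,0],"hand": 0.085},{"dp": [0,0,0.035],"rotation": [0,0,0],"hand": 0.085},{"dp": [0,-0.02,0.03],"rotation": [0,0,0],"hand": 0.085},{"dp": [-0.01,-0.035,0.01],"rotation": [0,0,0],"hand": 0.085},{"dp": [-0.01,-0.035,0],"rotation": [0,0,0],"hand": 0.085},{"dp": [-0.01,-0.035,0],"rotation": [0,0,0],"hand": 0.085},{"dp": [0,0,0],"rotation": [0,0,0],"hand": 0.085}]}}

```text
t: 21.83
position: [0.5658, -0.1081, 0.2659]
eef_rot: [-3.139, -0.001, 1.693]
ft_force: [-0.3, -0.8, -0.9]
grip_width: 0.0851
```

```bash
python3 - <<'E'
from h import *
sp(); save('wrist','w27'); save('scene','s27'); crop('s27',215,150,315,250,6,'c27')
E
```

```text
spinner frame mm [ -47.7 -120.8  165.9] F [-0.3 -0.8 -0.9] rpy [-3.139e+00 -1.000e-03  1.693e+00] t 21.83
```

View pics/w27.png

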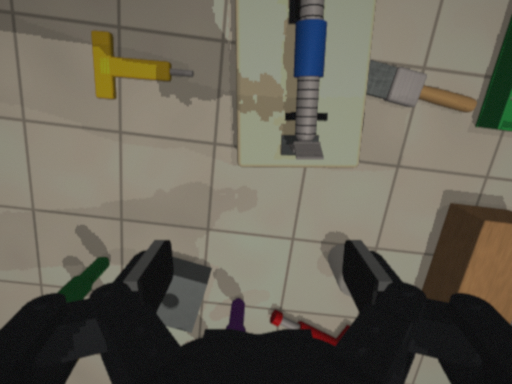

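View pics/c27.png

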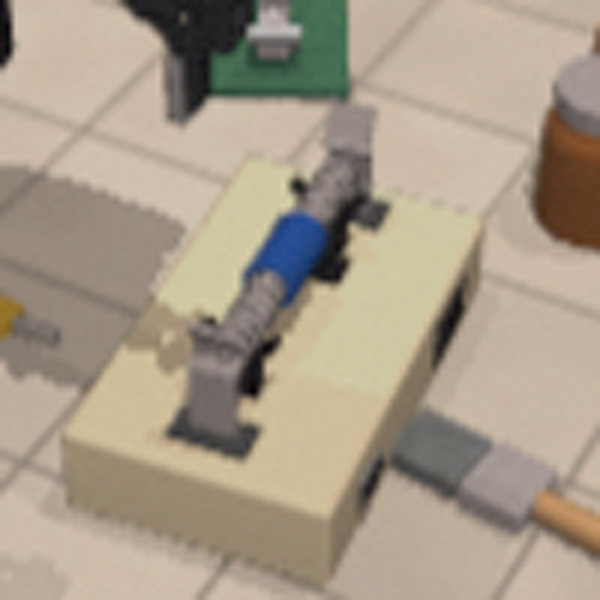

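{"name": "apply_moves", "arguments": {"increments": [{"dp": [0.012,-0.02,0.02],"rotation": [0,0,0],"hand": 0.085},{"dp": [0.012,-0.02,0.02],"rotation": [0,0,0],"hand": 0.085},{"dp": [0.012,-0.02,0.02],"rotation": [0,0,0],"hand": 0.085},{"dp": [0,-0.01,0],"rotation": [0,0,0],"hand": 0.085},{"dp": [0,0,0],"rotation": [0,0,0],"hand": 0.085}]}}

```text
t: 22.35
position: [0.6039, -0.1646, 0.3282]
eef_rot: [-3.138, -0.012, 1.71]
ft_force: [-0.5, -0.0, -0.7]
grip_width: 0.0852
```

```bash
python3 - <<'E'
from h import *
sp(); save('wrist','w28'); save('top','t28')
im,P=cloud('w28'); hsv=cv2.cvtColor(im,cv2.COLOR_RGB2HSV)
L=P-smid; c,n=np.cos(syaw),np.sin(syaw); L=np.stack([c*L[...,0]+n*L[...,1],-n*L[...,0]+c*L[...,1],L[...,2]],-1)*1e3
b=(hsv[...,0]>100)&(hsv[...,0]<130)&(hsv[...,1]>120)&(abs(L[...,0])<40)&(abs(L[...,1])<60)
print('sleeve',b.sum(),np.nanmean(L[b],0).round(1),np.nanpercentile(L[b],[2,50,98],axis=0).round(1))
for lo,hi in((-80,-70),(-55,-30),(-20,20),(30,55),(70,80)):
    m=(abs(L[...,0])<9)&(L[...,1]>lo)&(L[...,1]<hi)&(L[...,2]>-5); print(lo,hi,m.sum(),np.nanpercentile(L[m][:,2],80).round(1),L[m][:,0].mean().round(1))
top=(L[...,2]<-36)&(L[...,2]>-44)&(abs(L[...,0])<70)&(abs(L[...,1])<120); print('box top z',np.median(L[top][:,2]))
E
```

```text
spinner frame mm [ -16.1 -181.2  228.2] F [-0.5 -0.  -0.7] rpy [-3.138 -0.012  1.71 ] t 22.35
sleeve 617 [ 0.5 -9.6 12.6] [[-12.1 -21.6   6.7]
 [  0.4  -9.8  13.3]
 [ 13.7   2.2  16.1]]
-80 -70 147 10.8 -0.2
-55 -30 381 11.1 -0.1
-20 20 383 15.2 -0.1
30 55 0 nan nan
70 80 0 nan nan
box top z -39.45540577495007
  return np.nanmean(a, axis, out=out, keepdims=keepdims)
<stdin>:8: RuntimeWarning: Mean of empty slice.
  ret = ret.dtype.type(ret / rcount)
```

View pics/w28.png

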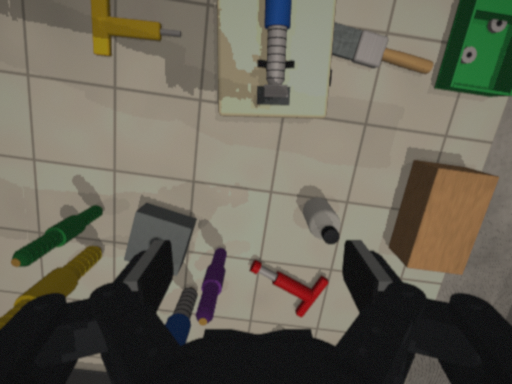

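View pics/t28.png

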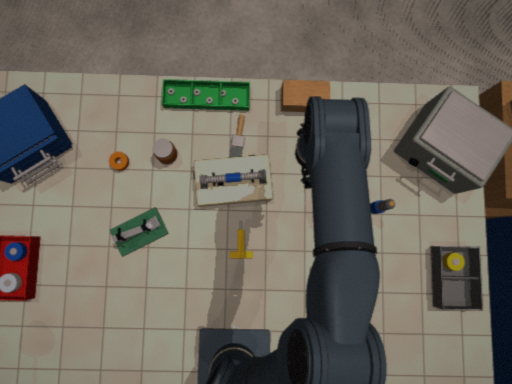

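```bash
python3 - <<'E'
from h import *
im,P=cloud('t28')
L=P-smid; c,n=np.cos(syaw),np.sin(syaw); L=np.stack([c*L[...,0]+n*L[...,1],-n*L[...,0]+c*L[...,1],L[...,2]],-1)*1e3
for lo,hi in((-80,-45),(-20,20),(45,80)):
    m=(abs(L[...,0])<7)&(L[...,1]>lo)&(L[...,1]<hi)&(L[...,2]>-8); print(lo,hi,m.sum(),np.nanpercentile(L[m][:,2],[50,80]).round(1),L[m][:,0].mean().round(1))
W=[S(0,k,0) for k in(-90,-24,24,90)]+[S(x,y,34) for y in(97.5,-97.5) for x in(-13,13)]
u0,v0,u1,v1,k=185,145,285,215,7
for f,o in(('t28','o28'),):
    cc=cv2.resize(cv2.imread(f'pics/{f}.png')[v0:v1,u0:u1],None,fx=k,fy=k,interpolation=cv2.INTER_CUBIC)
    for a in proj(f,W): cv2.circle(cc,(int((a[0]+.5-u0)*k),int((a[1]+.5-v0)*k)),2,(255,0,255),-1)
    cv2.imwrite(f'pics/{o}.png',cc)
E
```

```text
-80 -45 52 [10.5 12.8] -0.2
-20 20 58 [15.4 17.1] -0.1
45 80 49 [11.1 12.3] -0.1
```

View pics/o28.png

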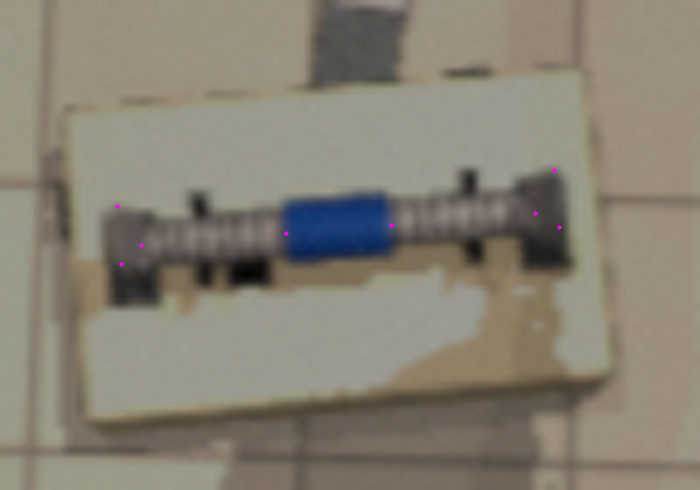

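```bash
python3 - <<'E'
from h import *
print(bot.close_job()); print(bot.observe()['t'])
E
```

```text
the job is handed in; nothing more can be done
None
the job is handed in; nothing more can be done
```

The mandrel is pressed home in the spinner, and I handed the job in at about 22.5 s of the 64 s allowed. No verdict was reported.

**What I did**
- I took the small blue-sleeved mandrel out of the stand by its upper bearings and laid it in the cradle on its foot plate. I let go of it there; the wrist force read about 0 N. Pictures from above and from the side showed it lying on the predicted axis.
- I took it again across the sleeve, turned it level and pressed it down between the clips. It met the lead-ins at the expected height, the force dropped once it was past the lips, and it ended hard against the saddles at about 37 N.
- I then opened the fingers and backed the arm away.

**Last checks**
- **Height and level:** the top of the bearings lies about 11 mm above clip_mid at both ends, and the top of the sleeve about 15 mm above. That puts the axis at home height and level.
- **Position:** the axis is within about 1 mm across, and the sleeve ends are within 1–2 mm of the predicted place along the axis.
- **Clips:** both stand where they did before the press, judged by eye from the pictures, since their joint angles cannot be read.
- **Bystanders:** those in view look unmoved by eye. The puller and bottle were hidden from the top camera at the end, but the wrist camera showed them upright and undisturbed.

**What disagreed:** the wrist camera read about 2 mm off along the spinner's y axis compared with the fixed cameras, which is within the stated calibration. I lined the rod up with the saddles in the wrist picture instead.

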